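Put the sample jar away in the lidded metal case

ROBOT

A 7-joint arm with a two-finger parallel gripper is mounted at the origin on the work surface. World frame = base frame: x ahead of the robot, y to its left, z up, the work surface at z = 0. Lengths are in m, angles in rad, forces in N, time in s.
With the tool pointing down it reaches from about 0.425 to 0.925 m from the base axis. Payload 6.8 kg.
Tool frame: the origin (TCP) lies at the centre of the arm's flange, where the gripper is bolted on; the fingertips stand 173 mm ahead of it and the grasp point (between the pads) lies 155 mm ahead of it (r.hold_point_z is the distance from the TCP to the grasp point, in m); z points along the fingers, x is the direction in which the jaws open and shut, and the axes are right-handed (so a half turn about z gives the same grasp; the last joint's range is limited). The gripper opens to 85 mm and grips with 20 to 120 N. Pads are 22 mm wide; open, the fingers measure 114 mm over their backs; the gripper's body (76 mm by 85 mm) begins 54 mm behind the grasp point. The pads swing forward as they close: fully open they stand 13 mm farther back than shut.
Start: joints at [1.077, 0.477, 0.022, 1.555, -0.011, 1.109, -0.083], TCP at [0.254, -0.625, 0.405] pointing down, gripper open.
Joint ranges: [-2.96, 2.96], [-0.34, 2.1], [-1.41, 1.46], [0.24, 2.44], [-1.37, 4.51], [0.17, 1.92], [-2.96, 2.96]. Speed limits (rad/s): [2.39, 2.39, 3.14, 3.14, 3.14, 3.14, 3.14].

INTERFACE

Orientations are given as a rotation vector (axis times angle).
In Python, from bench import r gives the robot as it stands.
- The arm moves only by the tool apply_moves, never from a script. Its arguments are lists of equal length, an entry for each row: "dp": the shift along the tool's x, y, z scaled (see below), a list of three; "twist": the turn, a rotation vector about the tool's x, y, z scaled (see below), a list of three; "jaw": the closure in counts, from 0 (fully open) to 255 (shut). In form: {"dp": [[x, y, z], ...], "twist": [[rx, ry, rz], ...], "jaw": [jaw, ...]}. A call has 1 to 20 rows; each row shifts and turns the pose as measured when the row begins, along the tool's axes as they then stand; what a row does not reach is not made up. The controller multiplies each number of a shift by 12 cm and each number of a turn by 120 degrees. A row lasts 1/10 s, in which the tool goes at most 50 mm and 8.59 degrees, less where a joint would pass 70% of its speed; a pose out of reach is approached as far as the arm can. A call with a number of a shift or a turn outside -1 to 1 is refused whole. A call with a gripper value outside its range is refused whole. The fingers move at their own pace and stop on an object; "grip_force" is the grip in N (left out, the last holds). Time passes only in rows, so rows that do not move let the fingers close. It gives the time, the measured TCP pose, the force and the opening at its end, in the units of the state.
- r.get_obs(): the state, without advancing time (a new reading comes with each control period).
- r.grab_frame(name): name is "scene" or "top"; returns a dict with "color" (400x640x3 uint8, red, green, blue), "z_map" (400x640 float32, m along the optical axis (not along the pixel's ray), 0 where there is no reading), "intrinsics" (3x3 intrinsics, pixels), "dist_coeffs" ([k1, k2, p1, p2, k3] as OpenCV has them; the pictures are not rectified), "R" (3x3) and "t" (3): a world point X has camera coordinates R X + t. Camera axes: x right, y down, z forward; pixel columns grow to the right and rows downward; lengths in m; the calibration is good to about 2 mm. A picture is of the moment at which its call begins.
- r.hand_in(): hands the job in, once; it reports no verdict.
The state is a dict: "clock": time; "joints": joint angles; "qvel": joint speeds; "tau": joint torques, N m; "tcp_pos": TCP position; "orientation": TCP orientation; "contact_force": force on the tool from outside, world axes, zero at the start; "moment": the same for the moment, N m; "grip_width": finger opening in m.
Only numpy, scipy, OpenCV 4.12 (cv2) and the standard library are available. Lean on these libraries where they do the work, as an engineer would, in place of code of your own. Each camera call takes 0.05 s, during which the arm holds its last target.

TASK

Lift the hinged lid of the metal case gently until it rests open on its stop by itself, take the short wide jar from among the tall bottles on the tray and stand it upright on the floor of the case, then shut the lid fully. Set the glass jar down rather than dropping it, keep it upright, do not fling or slam the lid, and leave the two bottles, the measuring cylinder and the covered dish standing where they are.

Things in the scene. Friction and masses are not known exactly. Their poses are not given: they have to be found in the camera images.
- case: Metal case on a grey base, fixed; 130 (x) x 220 (y) x 125 mm (z) outside. Base 35 mm high; inner floor 39 mm above the bench, walls 4 mm. Origin: centre of the base's underside, on the bench. Its -x side is the front (towards the robot, yaw up to 0.3 rad either way); a flat lid is hinged along the top of the +x wall. May stand to the robot's left or right, the tray on the other side.
- lid (a joint): Lid angle, rad: 0 shut, grows as the front edge rises, 1.85 on its stop (leaning back past upright). Metal plate, 154 mm from hinge to front edge, 220 wide, 6 thick, 0.3 to 0.42 kg. Damped hinge, no latch: left alone it falls shut below 1.57 rad (at most about 1.5 rad/s) and settles onto the stop above that; 2 to 4 N at the edge lift it. Shut, it clears the jar.
- lid_edge (a point): Middle of the lower edge of the lid's front lip; moves with the lid. Shut, it is 125 mm above the bench; the lip overhangs the case's front wall by 24 mm over the whole 220 mm width, so a fingertip fits under it.
- lid_hinge (a point): Middle of the hinge line (along the case's y): 65 mm in +x from the case's centre, 125 mm above the bench.
- tray: Shallow white tray, fixed, 210 x 210 x 16 mm high, floor and rim 4 mm thick. Origin: centre of its underside. The jar and the two bottles stand on its floor, at three of the four corners of a 110 mm square about its centre (each up to 8 mm off), which one where varies.
- jar: The jar to put away: short wide closed amber glass jar, 58 mm diameter, 66 mm high with its white cap, 0.14 to 0.25 kg; stands on the tray. Origin: centre of its underside, z axis up.
- bottle_a: Tall amber bottle, 52 mm diameter, 140 mm high; leave alone. Origin: centre of its underside, z up.
- bottle_b: Another tall amber bottle, same as bottle_a; leave alone.
- cylinder: Clear measuring cylinder on the bench near one front corner of the case (left or right): foot 60 mm diameter, tube 32 mm diameter, 200 mm high; leave alone. Origin: centre of its underside, z up.
- dish: Low covered steel dish, 84 mm diameter, 28 mm high, on the bench near the other front corner of the case; leave alone. Origin: centre of its underside, z up.

How it is judged:
By the outcome, as a careful person would: the job done as asked, in the order asked, and still so for the second after the job is handed in, with the robot touching nothing.
It also fails if it takes over 72 s, if anything falls off the work surface, if the arm or the gripper's body presses on something with over 40 N, if the wrist force passes 120 N, or if a joint passes its speed limit or range.

## Working session

There is one attempt and no reset: what is moved stays moved. The work goes in short steps, Python scripts to look and compute and a tool call to move; the robot and the scene stay as the last step left them, time stands still between calls to the robot, and variables do not carry over. Pictures are saved under pics/ and viewed, and the job is handed in when it is done.

Besides the shell and the picture viewer there is one more tool, called after ">>>" by a JSON object that holds its "api" and its "payload", one argument or row to a line. apply_moves: Moves the arm, as the interface text tells. Shifts and turns lie within -1 to 1; 1 stands for 12 cm of shift or 120 degrees of turn. Its arguments: {"type":"object","properties":{"dp":{"type":"array"},"twist":{"type":"array"},"jaw":{"type":"array"},"grip_force":{"type":"number"}},"required":["dp","twist","jaw"]}

```bash
ls; mkdir -p pics
python3 - <<'E'
from bench import r
import cv2,numpy as np
o=r.get_obs()
for k,v in o.items(): print(k,np.round(v,4))
for n in ("scene","top"):
    f=r.grab_frame(n)
    np.savez(f"/tmp/{n}0.npz",**f)
    cv2.imwrite(f"pics/{n}0.png",f["color"][:,:,::-1])
    print(n,f["intrinsics"],f["dist_coeffs"],f["R"],f["t"])
E
```

```text
pics
clock 0.0
joints [ 1.0769  0.4778  0.0223  1.5565 -0.0115  1.1093 -0.0831]
qvel [-0.0014 -0.0014  0.0007 -0.0007 -0.001  -0.0011  0.0007]
tau [-1.00000e-04 -5.96447e+01  1.60760e+00 -2.81189e+01  1.24000e-02
  9.50000e-03 -0.00000e+00]
tcp_pos [ 0.2539 -0.6251  0.4037]
orientation [-2.6053e+00  1.7538e+00  2.5000e-03]
contact_force [-0.2063  0.4309  0.4641]
moment [0.0224 0.022  0.0165]
grip_width 0.0855
scene [[486.95600381   0.         324.51755543]
 [  0.         486.95600381 197.84976061]
 [  0.           0.           1.        ]] [0.0420824 0.        0.        0.        0.       ] [[-0.61941519 -0.78505812  0.00292701]
 [-0.71290799  0.56091917 -0.42087038]
 [ 0.32876589 -0.2627802  -0.90711607]] [0.32089386 0.43307488 1.09531667]
top [[455.55597684   0.         323.38952538]
 [  0.         455.55597684 189.98268324]
 [  0.           0.           1.        ]] [-0.01221496  0.          0.          0.          0.        ] [[-0.0235208  -0.9997122  -0.00472036]
 [-0.99602345  0.02383934 -0.08584274]
 [ 0.08593056  0.0026825  -0.99629752]] [-0.005232    0.55159949  1.0964295 ]
```

View pics/scene0.png

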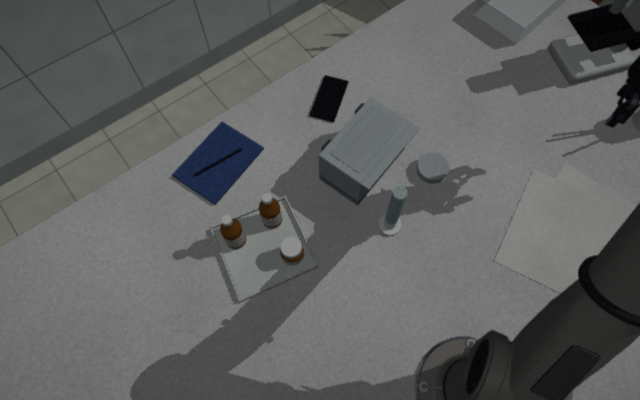

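View pics/top0.png

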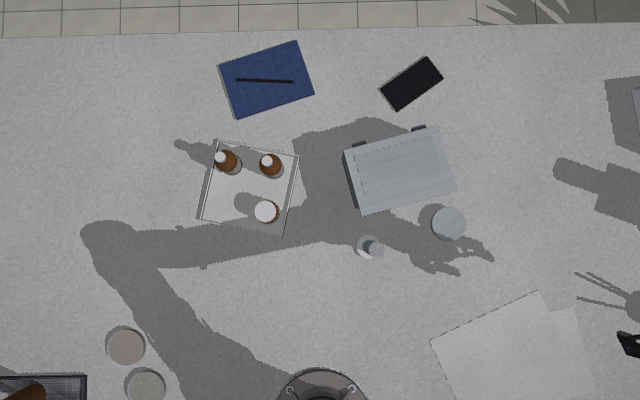

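The pictures show: top view has the case around (400,170) with its lip at the bottom edge, the cylinder at (370,247), dish at (448,222), jar at (266,212) and bottles at (226,160) and (270,164). Now I'll measure them.

```bash
cat > h.py <<'E'
import numpy as np,cv2
from scipy.spatial.transform import Rotation as Ro
def cloud(f):
    h,w=f["z_map"].shape
    u,v=np.meshgrid(np.arange(w),np.arange(h))
    p=cv2.undistortPoints(np.stack([u,v],-1).reshape(-1,1,2).astype(np.float64),f["intrinsics"],f["dist_coeffs"]).reshape(h,w,2)
    z=f["z_map"]
    c=np.dstack([p[...,0]*z,p[...,1]*z,z])
    X=(c-f["t"])@f["R"]
    X[z==0]=np.nan
    return X
E
python3 - <<'E'
from h import *
for n in ("top","scene"):
    f=dict(np.load(f"/tmp/{n}0.npz")); X=cloud(f); P=X.reshape(-1,3)
    C=f["color"].reshape(-1,3).astype(int)
    P_=P; ok=~np.isnan(P[:,0])&(P[:,0]>0.3)&(P[:,0]<1.0)&(P[:,1]>-.5)&(P[:,1]<.5); P=P[ok];C=C[ok]
    print(n,"bench z",np.median(P[np.abs(P[:,2])<.02,2]))
    m=(P[:,2]>.118)&(P[:,2]<.138)&(P[:,1]<0)
    # lid plane
    rect=cv2.minAreaRect(P[m][:,:2].astype(np.float32)*1000); print("lid",m.sum(),rect,np.median(P[m,2]), cv2.boxPoints(rect).round(0).tolist())
    for nm,lo,hi in (("bottle tops",.13,.15),("cyl",.17,.21),("jar",.072-.012,.078),("dish",.022,.032)):
        m=((P[:,2]>lo)&(P[:,2]<hi)).astype(np.uint8)
        # cluster on a 2mm grid
        Q=P[m>0]; g=np.zeros((350,500),np.uint8); i=((Q[:,0]-.3)/.002).astype(int);j=((Q[:,1]+.5)/.002).astype(int); g[i.clip(0,349),j.clip(0,499)]=1
        g=cv2.dilate(g,np.ones((3,3)))
        k,l,s,c=cv2.connectedComponentsWithStats(g)
        for a in range(1,k):
            q=Q[l[i.clip(0,349),j.clip(0,499)]==a]
            if len(q)>12: print(nm,len(q),"mid",((q.min(0)+q.max(0))/2).round(3),"ext",np.ptp(q,0).round(3),"mean",q.mean(0).round(3),"zmax",q[:,2].max().round(3))
E
```

```text
top bench z 0.0006338187877318787
lid 6780 ((549.986328125, -193.79737854003906), (240.2451171875, 228.72857666015625), 13.045187950134277) 0.13276063335536964 [[407.0, -109.0], [459.0, -332.0], [693.0, -278.0], [641.0, -55.0]]
bottle tops 6069 mid [ 0.583 -0.19   0.135] ext [0.196 0.246 0.01 ] mean [ 0.583 -0.188  0.133] zmax 0.14
bottle tops 107 mid [0.61  0.105 0.139] ext [0.023 0.024 0.018] mean [0.61  0.105 0.143] zmax 0.148
bottle tops 108 mid [0.62 0.21 0.14] ext [0.023 0.024 0.017] mean [0.619 0.209 0.143] zmax 0.149
cyl 220 mid [ 0.413 -0.124  0.188] ext [0.031 0.032 0.033] mean [ 0.413 -0.123  0.199] zmax 0.204
jar 375 mid [0.502 0.121 0.068] ext [0.05  0.051 0.016] mean [0.502 0.12  0.07 ] zmax 0.076
jar 33 mid [0.604 0.099 0.069] ext [0.039 0.04  0.017] mean [0.596 0.091 0.07 ] zmax 0.078
jar 50 mid [0.618 0.203 0.069] ext [0.045 0.038 0.017] mean [0.61  0.194 0.069] zmax 0.078
dish 908 mid [ 0.463 -0.321  0.027] ext [0.083 0.084 0.01 ] mean [ 0.463 -0.321  0.028] zmax 0.032
dish 15 mid [0.618 0.192 0.027] ext [0.04  0.017 0.008] mean [0.615 0.189 0.026] zmax 0.031
scene 
[... 1073 characters left out ...]
8] mean [0.589 0.11  0.069] zmax 0.078
jar 70 mid [0.605 0.208 0.069] ext [0.024 0.05  0.017] mean [0.6   0.211 0.069] zmax 0.077
dish 15 mid [ 0.407 -0.117  0.027] ext [0.026 0.013 0.009] mean [ 0.406 -0.115  0.027] zmax 0.032
dish 665 mid [ 0.459 -0.321  0.027] ext [0.083 0.085 0.01 ] mean [ 0.459 -0.321  0.027] zmax 0.032
dish 28 mid [0.478 0.12  0.027] ext [0.017 0.05  0.01 ] mean [0.476 0.124 0.028] zmax 0.032
dish 81 mid [ 0.565 -0.091  0.027] ext [0.122 0.051 0.01 ] mean [ 0.561 -0.085  0.028] zmax 0.032
dish 25 mid [0.596 0.111 0.027] ext [0.032 0.037 0.009] mean [0.589 0.114 0.027] zmax 0.031
dish 31 mid [0.602 0.207 0.027] ext [0.018 0.048 0.009] mean [0.598 0.207 0.027] zmax 0.032
```

```bash
python3 - <<'E'
from h import *
for n in ("top","scene"):
    f=dict(np.load(f"/tmp/{n}0.npz")); P=cloud(f).reshape(-1,3)
    m=(P[:,2]>.122)&(P[:,2]<.138)&(P[:,1]<-.05)&(P[:,1]>-.4)&(P[:,0]>.3)
    m&=np.hypot(P[:,0]-.41,P[:,1]+.12)>.04
    Q=P[m]; rect=cv2.minAreaRect(Q[:,:2].astype(np.float32)*1000); print(rect)
    # robust: at yaw a, percentile extents
    best=None
    for a in np.arange(.1,.35,.005):
        c,s=np.cos(a),np.sin(a); u=Q[:,0]*c+Q[:,1]*s; v=-Q[:,0]*s+Q[:,1]*c
        e=[np.percentile(u,.7),np.percentile(u,99.3),np.percentile(v,.7),np.percentile(v,99.3)]
        A=(e[1]-e[0])*(e[3]-e[2])
        if best is None or A<best[0]: best=(A,a,e)
    A,a,e=best; c,s=np.cos(a),np.sin(a)
    W=lambda u,v:np.array([u*c-v*s,u*s+v*c]).round(3)
    vm=(e[2]+e[3])/2
    print("yaw",a,"size",e[1]-e[0],e[3]-e[2],"z",np.median(Q[:,2]),"front mid",W(e[0],vm),"hinge",W(e[1],vm),"centre(from front+89)",W(e[0]+.089,vm),W(e[1]-.065,vm))
    g=[[0,0]]
E
python3 - <<'E'
import cv2
for n,b in (("top",(330,110,140,150)),("scene",(300,80,160,160))):
    i=cv2.imread(f"pics/{n}0.png");x,y,w,h=b
    cv2.imwrite(f"pics/{n}0c.png",cv2.resize(i[y:y+h,x:x+w],None,fx=3.7,fy=3.7,interpolation=cv2.INTER_CUBIC))
E
```

```text
((588.78466796875, -188.23870849609375), (163.71876525878906, 220.44888305664062), 13.744132995605469)
yaw 0.2550000000000001 size 0.15761586750341772 0.21710933632852114 z 0.1327642383124381 front mid [ 0.51  -0.208] hinge [ 0.663 -0.168] centre(from front+89) [ 0.596 -0.186] [ 0.6   -0.185]
((585.30126953125, -190.19607543945312), (165.19357299804688, 222.6899871826172), 13.528007507324219)
yaw 0.2500000000000001 size 0.15786823301428404 0.2175599040190479 z 0.13155779031632836 front mid [ 0.506 -0.209] hinge [ 0.659 -0.17 ] centre(from front+89) [ 0.593 -0.187] [ 0.596 -0.186]
```

View pics/top0c.png

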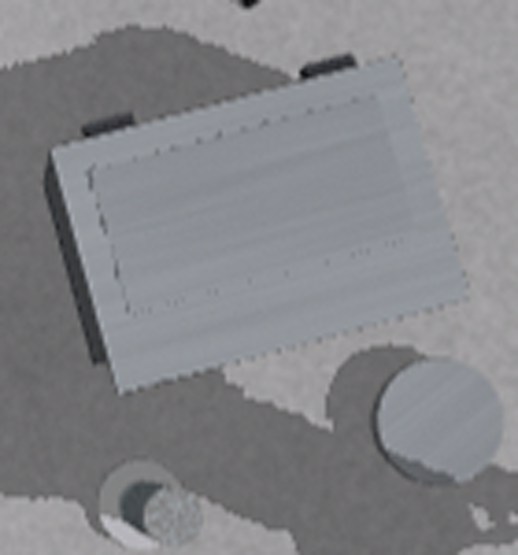

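View pics/scene0c.png

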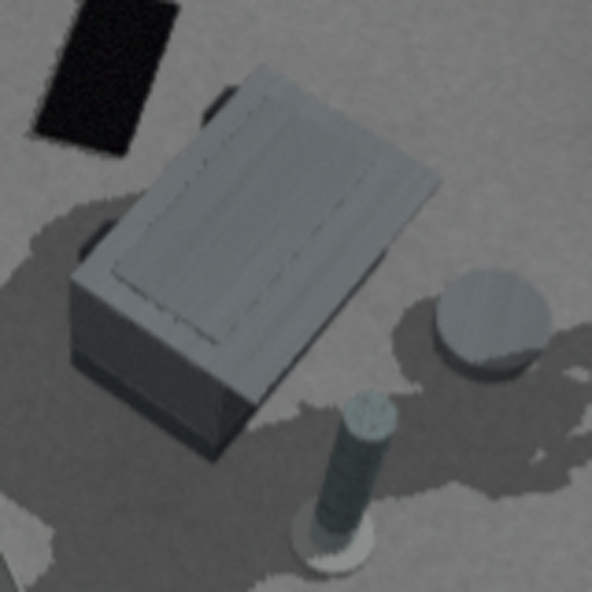

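```bash
cat >> h.py <<'E'
YAW=0.247; HINGE=np.array([.661,-.169,.125])
U=np.array([np.cos(YAW),np.sin(YAW),0]); V=np.array([-np.sin(YAW),np.cos(YAW),0]); Z=np.array([0,0,1.])
CEN=HINGE-.065*U-.125*Z   # case origin
def case(u,v,z): return CEN+u*U+v*V+z*Z
def tocase(p): d=np.asarray(p)-CEN; return np.array([d@U,d@V,d[2]])
def Rt(t,az=YAW):  # tool z tilted forward by t from straight down; tool x forward/up
    a=np.array([np.cos(az),np.sin(az),0]); z=np.sin(t)*a-np.cos(t)*Z; x=np.cos(t)*a+np.sin(t)*Z
    return np.column_stack([x,np.cross(z,x),z])
def pose(o): return np.array(o["tcp_pos"]),Ro.from_rotvec(o["orientation"]).as_matrix()
def plan(p0,R0,p1,R1,n,show=True):
    rv=Ro.from_matrix(R0.T@R1).as_rotvec(); tw=np.round(rv/n/np.deg2rad(120),3)
    R=R0.copy();p=p0.copy();dps=[]
    for i in range(n):
        d=np.round(R.T@((p1-p)/(n-i))/.12,3); dps.append(d.tolist()); p=p+R@d*.12
        R=R@Ro.from_rotvec(tw*np.deg2rad(120)).as_matrix()
    if show: print("dp",dps,"\ntwist each",tw.tolist(),"n",n, "deg/row",np.rad2deg(np.linalg.norm(rv)/n).round(2))
    return p,R
def rep(o):
    p,R=pose(o); print("t",round(o["clock"],2),"tcp",p.round(4),"case",tocase(p).round(4),"tip",tocase(p+.173*R[:,2]).round(4),"tilt deg",np.rad2deg(np.arctan2(R[:,2]@U,-R[:,2][2])).round(1),"vside",R[:,2]@V,"xaz",np.rad2deg(np.arctan2(R[1,0],R[0,0])).round(1),"\nq",np.round(o["joints"],3),"F",np.round(o["contact_force"],2),"w",round(o["grip_width"],4))
E
python3 - <<'E'
from h import *; from bench import r
o=r.get_obs(); rep(o); p,R=pose(o)
print(case(-.177,-.02,.249))
plan(p,R,np.array([.41,-.25,.42]),Rt(0),10)
E
```

```text
t 0.1 tcp [ 0.2539 -0.6252  0.4038] case [-0.4413 -0.3428  0.4038] tip [-0.4413 -0.3425  0.2308] tilt deg -0.0 vside 0.0016124407775940668 xaz -67.9 
q [ 1.077  0.478  0.022  1.556 -0.011  1.109 -0.083] F [ 0.03 -0.11  0.09] w 0.0856
[ 0.43123456 -0.24756106  0.249     ]
dp [[-0.241, -0.238, -0.013], [-0.204, -0.27, -0.013], [-0.164, -0.296, -0.013], [-0.12, -0.317, -0.013], [-0.074, -0.33, -0.013], [-0.027, -0.338, -0.013], [0.021, -0.338, -0.013], [0.069, -0.331, -0.013], [0.116, -0.318, -0.014], [0.16, -0.299, -0.013]] 
twist each [-0.0, 0.0, -0.068] n 10 deg/row 8.2
```

>>> {"api": "apply_moves", "payload": {
  "dp": [
    [-0.241,-0.238,-0.013],
    [-0.204,-0.27,-0.013],
    [-0.164,-0.296,-0.013],
    [-0.12,-0.317,-0.013],
    [-0.074,-0.33,-0.013],
    [-0.027,-0.338,-0.013],
    [0.021,-0.338,-0.013],
    [0.069,-0.331,-0.013],
    [0.116,-0.318,-0.014],
    [0.16,-0.299,-0.013]
  ],
  "twist": [
    [0,0,-0.068],
    [0,0,-0.068],
    [0,0,-0.068],
    [0,0,-0.068],
    [0,0,-0.068],
    [0,0,-0.068],
    [0,0,-0.068],
    [0,0,-0.068],
    [0,0,-0.068],
    [0,0,-0.068]
  ],
  "jaw": [60,60,60,60,60,60,60,60,60,60]
}}

```text
clock: 1.1
tcp_pos: [0.4024, -0.2372, 0.4152]
orientation: [-3.106, -0.444, 0.013]
contact_force: [0.7, 0.6, -0.2]
grip_width: 0.0651
```

Run:
```python
from h import *; from bench import r
o=r.get_obs(); rep(o); p,R=pose(o)
plan(p,R,case(-.24,-.02,.36),Rt(np.deg2rad(45)),8)
```

```text
t 1.1 tcp [ 0.4024 -0.2372  0.4152] case [-0.2024 -0.0029  0.4152] tip [-0.2038 -0.0021  0.2422] tilt deg -0.5 vside 0.004546204483600046 xaz 16.3 
q [ 0.796  0.153 -0.436  1.995  0.077  1.018  0.608] F [ 0.69  0.59 -0.17] w 0.0651
dp [[-0.039, 0.017, 0.058], [-0.045, 0.017, 0.054], [-0.05, 0.017, 0.049], [-0.054, 0.017, 0.044], [-0.058, 0.017, 0.038], [-0.062, 0.017, 0.032], [-0.064, 0.017, 0.026], [-0.067, 0.017, 0.02]] 
twist each [-0.001, 0.047, 0.002] n 8 deg/row 5.69
```

>>> {"api": "apply_moves", "payload": {
  "dp": [
    [-0.04,0.02,0.06],
    [-0.045,0.02,0.055],
    [-0.05,0.02,0.05],
    [-0.055,0.02,0.045],
    [-0.06,0.02,0.04],
    [-0.06,0.02,0.03],
    [-0.065,0.02,0.025],
    [-0.065,0.02,0.02]
  ],
  "twist": [
    [0,0.047,0.002],
    [0,0.047,0.002],
    [0,0.047,0.002],
    [0,0.047,0.002],
    [0,0.047,0.002],
    [0,0.047,0.002],
    [0,0.047,0.002],
    [0,0.047,0.002]
  ],
  "jaw": [60,60,60,60,60,60,60,60]
}}

```text
clock: 1.9
tcp_pos: [0.3751, -0.2563, 0.3593]
orientation: [-2.771, -0.377, -1.154]
contact_force: [-0.3, 1.2, -0.9]
grip_width: 0.0654
```

Run:
```python
from h import *; from bench import r
o=r.get_obs(); rep(o); p,R=pose(o)
```

```text
t 1.9 tcp [ 0.3751 -0.2563  0.3593] case [-0.2335 -0.0147  0.3593] tip [-0.1107 -0.0099  0.2376] tilt deg 45.3 vside 0.027985434564462904 xaz 15.1 
q [ 1.282  0.205 -0.679  2.24  -1.176  0.525  1.908] F [-0.3   1.16 -0.86] w 0.0654
```

Run:
```python
from h import *; from bench import r
o=r.get_obs(); p,R=pose(o)
plan(p,R,case(-.22,-.02,.285),Rt(np.deg2rad(45)),3)
```

```text
dp [[-0.12, 0.018, 0.172], [-0.12, 0.017, 0.172], [-0.12, 0.017, 0.172]] 
twist each [-0.004, -0.001, 0.002] n 3 deg/row 0.59
```

>>> {"api": "apply_moves", "payload": {
  "dp": [
    [-0.12,0.018,0.172],
    [-0.12,0.018,0.172],
    [-0.12,0.018,0.172]
  ],
  "twist": [
    [-0.004,0,0.002],
    [-0.004,0,0.002],
    [-0.004,0,0.002]
  ],
  "jaw": [60,60,60]
}}

```text
clock: 2.2
tcp_pos: [0.3882, -0.2604, 0.2839]
orientation: [-2.8, -0.341, -1.167]
contact_force: [0.4, -0.1, -2.9]
grip_width: 0.0654
```

Run:
```python
from h import *; from bench import r
o=r.get_obs(); rep(o); p,R=pose(o)
plan(p,R,case(-.177,-.02,.242),Rt(np.deg2rad(45)),3)
for n in ("scene","top"): cv2.imwrite(f"pics/{n}1.png",r.grab_frame(n)["color"][:,:,::-1])
a=np.hstack([cv2.imread("pics/scene1.png"),cv2.imread("pics/top1.png")]); cv2.imwrite("pics/b1.png",cv2.resize(a,(800,250)))
```

```text
t 2.2 tcp [ 0.3882 -0.2604  0.2839] case [-0.2219 -0.0219  0.2839] tip [-0.0991 -0.0231  0.1621] tilt deg 45.2 vside -0.0066300103587364125 xaz 14.0 
q [ 1.432  0.461 -0.928  2.27  -1.366  0.23   2.201] F [ 0.38 -0.08 -2.9 ] w 0.0654
dp [[0.005, -0.007, 0.171], [0.006, -0.006, 0.17], [0.005, -0.006, 0.171]] 
twist each [0.001, -0.001, -0.0] n 3 deg/row 0.15
```

View pics/scene1.png

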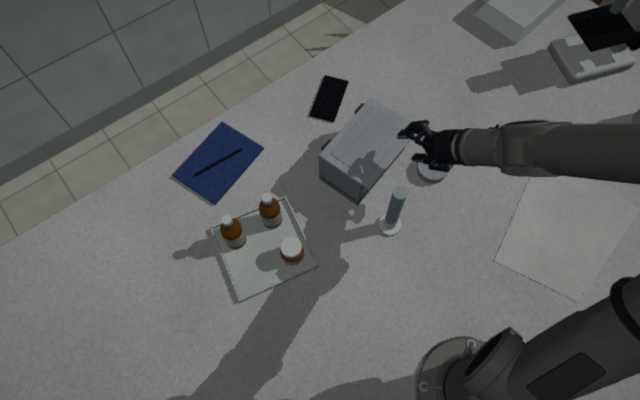

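View pics/top1.png

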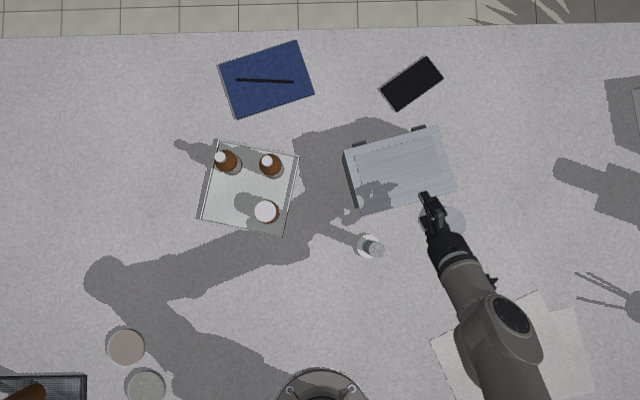

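Run:
```python
from h import *; from bench import r
o=r.get_obs(); rep(o); p,R=pose(o)
plan(p,R,case(-.184,-.02,.300),Rt(np.deg2rad(35)),3)
```

```text
t 2.3 tcp [ 0.3872 -0.2603  0.2812] case [-0.2228 -0.0216  0.2812] tip [-0.0996 -0.0212  0.1597] tilt deg 45.4 vside 0.002019467999914051 xaz 13.2 
q [ 1.438  0.472 -0.933  2.271 -1.363  0.232  2.198] F [ 0.09  0.28 -0.13] w 0.0654
dp [[0.113, -0.006, 0.04], [0.115, -0.005, 0.033], [0.117, -0.004, 0.026]] 
twist each [-0.0, -0.029, -0.002] n 3 deg/row 3.48
```

>>> {"api": "apply_moves", "payload": {
  "dp": [
    [0.113,-0.006,0.04],
    [0.115,-0.005,0.033],
    [0.117,-0.004,0.026]
  ],
  "twist": [
    [0,-0.029,-0.002],
    [0,-0.029,-0.002],
    [0,-0.029,-0.002]
  ],
  "jaw": [60,60,60]
}}

```text
clock: 2.6
tcp_pos: [0.4196, -0.2541, 0.3008]
orientation: [-2.903, -0.336, -0.904]
contact_force: [0.5, 0.4, -0.3]
grip_width: 0.0655
```

Run:
```python
from h import *; from bench import r
o=r.get_obs(); rep(o); p,R=pose(o)
plan(p,R,case(-.150,-.02,.247),Rt(np.deg2rad(35)),3)
```

```text
t 2.6 tcp [ 0.4196 -0.2541  0.3008] case [-0.1899 -0.0235  0.3008] tip [-0.0915 -0.0227  0.1586] tilt deg 34.7 vside 0.004173439953692298 xaz 12.9 
q [ 0.965  0.317 -0.481  2.2   -0.918  0.345  1.594] F [ 0.55  0.41 -0.31] w 0.0655
dp [[0.006, -0.009, 0.186], [0.005, -0.009, 0.186], [0.006, -0.01, 0.186]] 
twist each [-0.001, 0.001, -0.003] n 3 deg/row 0.37
```

>>> {"api": "apply_moves", "payload": {
  "dp": [
    [0.006,-0.009,0.186],
    [0.006,-0.009,0.186],
    [0.006,-0.009,0.186]
  ],
  "twist": [
    [0,0,-0.003],
    [0,0,-0.003],
    [0,0,-0.003]
  ],
  "jaw": [60,60,60]
}}

```text
clock: 2.9
tcp_pos: [0.4619, -0.2406, 0.2576]
orientation: [-2.915, -0.378, -0.919]
contact_force: [-0.0, -0.7, -0.1]
grip_width: 0.0651
```

Run:
```python
from h import *; from bench import r
o=r.get_obs(); rep(o); p,R=pose(o)
for n in ("scene","top"):
    f=r.grab_frame(n); np.savez(f"/tmp/{n}2.npz",**f); cv2.imwrite(f"pics/{n}2.png",f["color"][:,:,::-1])
a=[cv2.imread("pics/scene2.png")[70:230,320:480],cv2.imread("pics/top2.png")[110:270,350:510]]
cv2.imwrite("pics/b2.png",cv2.resize(np.hstack(a),(800,400),interpolation=cv2.INTER_CUBIC))
```

```text
t 2.9 tcp [ 0.4619 -0.2406  0.2576] case [-0.1456 -0.0208  0.2576] tip [-0.0466 -0.0222  0.1157] tilt deg 34.9 vside -0.008179570894771091 xaz 15.1 
q [ 0.926  0.447 -0.543  2.17  -0.988  0.191  1.681] F [-0.04 -0.74 -0.13] w 0.0651
```

View pics/b2.png

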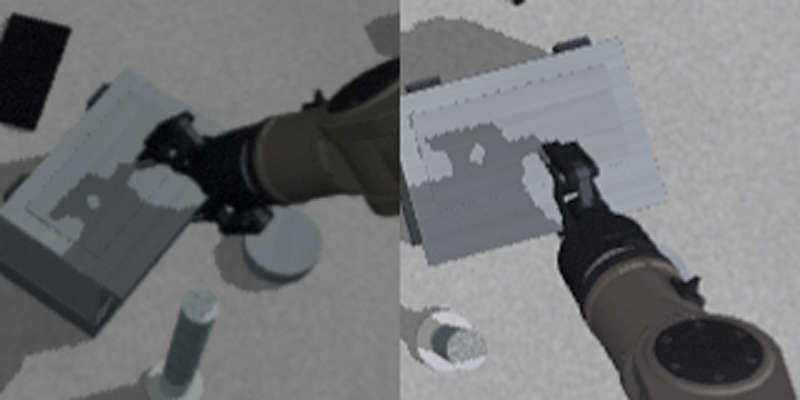

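>>> {"api": "apply_moves", "payload": {
  "dp": [
    [0.04,0,-0.055],
    [0.04,0,-0.055],
    [0.04,0,-0.055],
    [0.04,0,-0.055],
    [0.04,0,-0.055]
  ],
  "twist": [
    [0,0,0],
    [0,0,0],
    [0,0,0],
    [0,0,0],
    [0,0,0]
  ],
  "jaw": [60,60,60,60,60]
}}

```text
clock: 3.5
tcp_pos: [0.4585, -0.2407, 0.3039]
orientation: [-2.914, -0.372, -0.915]
contact_force: [-0.7, 0.7, -2.3]
grip_width: 0.0652
```

```bash
cat >> h.py <<'E'
def fing(o):
    # lower/upper finger inner tip in case coords (u,z) relative to hinge; lid edge angle guess where edge meets lower face
    p,R=pose(o); c=tocase(p); t=np.arctan2(R[:,2]@U,-R[:,2][2]); d=np.array([np.sin(t),-np.cos(t)]); n=np.array([np.cos(t),np.sin(t)])
    w=o["grip_width"]; L=.173-.013*w/.085
    low=np.array([c[0],c[2]])+L*d-w/2*n; up=low+w*n
    out=[]
    for th in np.arange(-.1,1.86,.005):
        E=np.array([.065-.154*np.cos(th),.125+.154*np.sin(th)]); out.append((E-low)@n)
    out=np.array(out); i=np.argmax(out>0); th=-.1+.005*i
    E=np.array([.065-.154*np.cos(th),.125+.154*np.sin(th)])
    print("low tip",low.round(4),"up tip",up.round(4),"th(edge on low face)",round(th,3),"hook depth",round((low-E)@d,4),"th tip",round(np.arctan2(low[1]-.125,.065-low[0]),3))
def snap(k,box=(320,50,200,200),boxt=(330,80,200,200)):
    from bench import r
    a=[]
    for n,b in (("scene",box),("top",boxt)):
        f=r.grab_frame(n); np.savez(f"/tmp/{n}{k}.npz",**f); x,y,w,h=b
        a.append(cv2.resize(f["color"][y:y+h,x:x+w,::-1],(400,400),interpolation=cv2.INTER_CUBIC))
    cv2.imwrite(f"pics/b{k}.png",np.hstack(a))
def lidang(k,n="top"):
    f=dict(np.load(f"/tmp/{n}{k}.npz")); X=cloud(f).reshape(-1,3)-CEN; C=f["color"].reshape(-1,3).astype(int)
    u,v,z=X@U,X@V,X[:,2]; m=(abs(v)<.105)&(abs(v+.02)>.05)&(z>.1)&(z<.32)&(u>-.12)&(u<.2)&(C.min(1)>70)
    rr=np.hypot(u-.065,z-.125); m&=(rr>.06)&(rr<.165); th=np.arctan2(z[m]-.125,.065-u[m])
    print(n,"lid ang med",np.median(th).round(3),"n",m.sum(),np.percentile(th,[10,90]).round(3))
E
python3 - <<'E'
from h import *; from bench import r
o=r.get_obs(); rep(o); fing(o); snap(3); lidang(3); lidang(3,"scene")
E
```

```text
t 3.5 tcp [ 0.4585 -0.2407  0.3039] case [-0.1489 -0.02    0.3039] tip [-0.0502 -0.0211  0.1618] tilt deg 34.8 vside -0.0067698735976632 xaz 14.8 
q [ 0.827  0.333 -0.411  2.156 -0.903  0.316  1.539] F [-0.69  0.72 -2.33] w 0.0652
low tip [-0.0827  0.1514] up tip [-0.0291  0.1886] th(edge on low face) 0.205 hook depth 0.0058 th tip 0.177
top lid ang med 0.301 n 2182 [0.274 0.352]
scene lid ang med 0.275 n 956 [0.25  0.321]
```

View pics/b3.png

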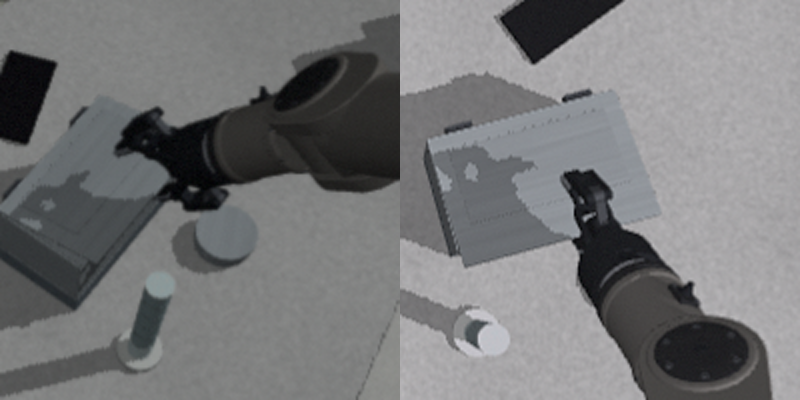

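```bash
cat >> h.py <<'E'
def lidpose(th,t,s,w=.065,v=-.02,off=0.0):
    d=np.array([np.sin(t),-np.cos(t)]); n=np.array([np.cos(t),np.sin(t)]); L=.173-.013*w/.085
    E=np.array([.065-.154*np.cos(th),.125+.154*np.sin(th)]); c=E-(L-s)*d+(w/2-off)*n
    return case(c[0],v,c[1]),Rt(t)
def chain(o,wps):  # wps: list of (th,tdeg,s,n[,off])
    p,R=pose(o); D=[];T=[]
    for k in wps:
        th,td,s,n=k[:4]; p1,R1=lidpose(th,np.deg2rad(td),s,o["grip_width"],off=k[4] if len(k)>4 else 0.)
        for i in range(n):
            tw=np.round(Ro.from_matrix(R.T@R1).as_rotvec()/(n-i)/np.deg2rad(120),3); d=np.round(R.T@((p1-p)/(n-i))/.12,3)
            D.append(d.tolist());T.append(tw.tolist()); p=p+R@d*.12; R=R@Ro.from_rotvec(tw*np.deg2rad(120)).as_matrix()
    print("dp",D,"\ntw",T,"\nn",len(D),"max mm",np.max(np.linalg.norm(D,axis=1))*120)
E
python3 - <<'E'
from h import *; from bench import r
o=r.get_obs(); chain(o,[(.4,35,.02,6),(.55,35,.022,4),(.7,35,.022,4)])
E
```

```text
dp [[0.032, 0.0, -0.006], [0.032, 0.0, -0.006], [0.032, 0.0, -0.006], [0.032, 0.0, -0.006], [0.032, 0.0, -0.006], [0.032, 0.0, -0.005], [0.043, 0.0, -0.018], [0.042, 0.0, -0.018], [0.043, 0.0, -0.019], [0.042, 0.0, -0.018], [0.045, -0.0, -0.016], [0.046, -0.0, -0.016], [0.045, -0.0, -0.016], [0.046, -0.0, -0.015]] 
tw [[0.001, 0.0, 0.001], [0.001, 0.0, 0.001], [0.0, 0.0, 0.001], [0.001, 0.001, 0.001], [0.0, 0.0, 0.0], [0.001, 0.001, 0.001], [-0.0, -0.0, -0.0], [-0.0, -0.0, -0.0], [-0.0, -0.0, -0.0], [-0.0, -0.0, -0.0], [-0.0, -0.0, -0.0], [-0.0, -0.0, -0.0], [-0.0, -0.0, -0.0], [-0.0, -0.0, -0.0]] 
n 14 max mm 5.844381917705242
```

>>> {"api": "apply_moves", "payload": {
  "dp": [
    [0.032,0,0.03],
    [0.032,0,0.03],
    [0.032,0,0.03],
    [0.032,0,0],
    [0.032,0,0],
    [0.032,0,-0.005],
    [0.043,0,-0.018],
    [0.043,0,-0.018],
    [0.043,0,-0.018],
    [0.043,0,-0.018],
    [0.046,0,-0.016],
    [0.046,0,-0.016],
    [0.046,0,-0.016],
    [0.046,0,-0.016]
  ],
  "twist": [
    [0.001,0,0.001],
    [0.001,0,0.001],
    [0,0,0.001],
    [0,0,0.001],
    [0,0,0],
    [0,0,0],
    [0,0,0],
    [0,0,0],
    [0,0,0],
    [0,0,0],
    [0,0,0],
    [0,0,0],
    [0,0,0],
    [0,0,0]
  ],
  "jaw": [60,60,60,60,60,60,60,60,60,60,60,60,60,60]
}}

```text
clock: 5.0
tcp_pos: [0.4967, -0.2339, 0.3371]
orientation: [-2.92, -0.338, -0.873]
contact_force: [-2.3, -0.3, -1.2]
grip_width: 0.0655
```

Run:
```python
from h import *; from bench import r
o=r.get_obs(); rep(o); fing(o); snap(4); lidang(4); lidang(4,"scene")
chain(o,[(.85,35,.02,4),(1.0,32,.02,4),(1.2,21,.02,5),(1.4,10,.02,5)])
```

```text
t 5.0 tcp [ 0.4967 -0.2339  0.3371] case [-0.1102 -0.0228  0.3371] tip [-0.0151 -0.0228  0.1926] tilt deg 33.4 vside 0.00014053399323190235 xaz 13.0 
q [ 0.643  0.304 -0.258  2.07  -0.744  0.402  1.283] F [-2.29 -0.34 -1.17] w 0.0655
low tip [-0.0479  0.1829] up tip [0.0068 0.2189] th(edge on low face) 0.575 hook depth 0.0305 th tip 0.474
top lid ang med 0.649 n 1970 [0.622 0.7  ]
scene lid ang med 0.589 n 178 [-0.043  0.648]
dp [[0.077, -0.007, -0.048], [0.078, -0.007, -0.047], [0.078, -0.006, -0.047], [0.078, -0.006, -0.046], [0.063, -0.0, 0.002], [0.064, -0.0, 0.002], [0.064, -0.0, 0.001], [0.063, -0.0, -0.0], [0.096, -0.0, 0.019], [0.096, -0.0, 0.016], [0.097, -0.0, 0.012], [0.097, -0.0, 0.008], [0.097, -0.0, 0.005], [0.095, -0.0, 0.02], [0.096, -0.0, 0.016], [0.097, -0.0, 0.012], [0.097, -0.0, 0.009], [0.098, -0.0, 0.004]] 
tw [[0.0, 0.003, -0.002], [0.0, 0.004, -0.002], [0.0, 0.003, -0.002], [0.0, 0.004, -0.002], [0.0, -0.006, 0.0], [0.0, -0.006, 0.0], [0.0, -0.007, 0.0], [0.0, -0.006, 0.0], [0.0, -0.018, 0.0], [0.0, -0.018, 0.0], [0.0, -0.019, 0.0], [0.0, -0.018, 0.0], [0.0, -0.019, 0.0], [0.0, -0.018, 0.0], [0.0, -0.018, 0.0], [0.0, -0.019, 0.0], [0.0, -0.018, 0.0], [0.0, -0.019, 0.0]] 
n 18 max mm 11.76979184182966
```

View pics/b4.png

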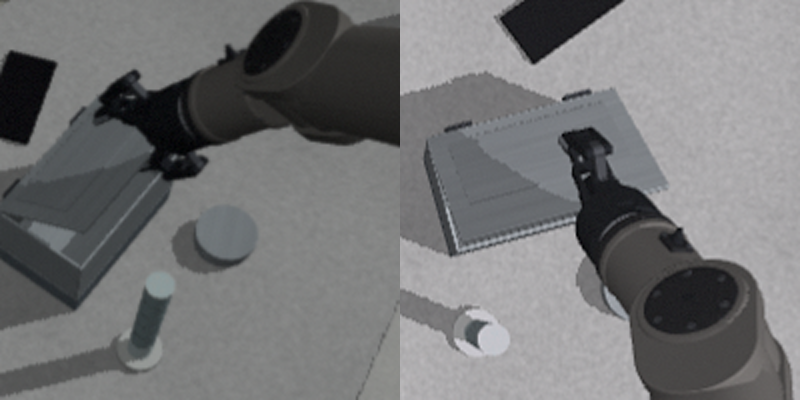

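>>> {"api": "apply_moves", "payload": {
  "dp": [
    [0.065,-0.005,-0.03],
    [0.075,-0.005,-0.04],
    [0.075,-0.005,-0.04],
    [0.075,-0.005,-0.04],
    [0.065,0,0],
    [0.065,0,0],
    [0.065,0,0],
    [0.065,0,0],
    [0.09,0,0.018],
    [0.09,0,0.015],
    [0.095,0,0.012],
    [0.095,0,0.008],
    [0.095,0,0.005],
    [0.09,0,0.018],
    [0.09,0,0.015],
    [0.09,0,0.012],
    [0.09,0,0.008],
    [0.09,0,0.004]
  ],
  "twist": [
    [0,0.003,-0.002],
    [0,0.003,-0.002],
    [0,0.003,-0.002],
    [0,0.003,-0.002],
    [0,-0.006,0],
    [0,-0.006,0],
    [0,-0.006,0],
    [0,-0.006,0],
    [0,-0.018,0],
    [0,-0.018,0],
    [0,-0.018,0],
    [0,-0.018,0],
    [0,-0.018,0],
    [0,-0.018,0],
    [0,-0.018,0],
    [0,-0.018,0],
    [0,-0.018,0],
    [0,-0.018,0]
  ],
  "jaw": [60,60,60,60,60,60,60,60,60,60,60,60,60,60,60,60,60,60]
}}

```text
clock: 6.9
tcp_pos: [0.6529, -0.187, 0.4367]
orientation: [-3.091, -0.393, -0.276]
contact_force: [-0.3, -0.5, -1.3]
grip_width: 0.0649
```

Run:
```python
from h import *; from bench import r
o=r.get_obs(); rep(o); fing(o); snap(5); lidang(5); lidang(5,"scene")
chain(o,[(1.4,10,.02,3),(1.57,0,.02,6),(1.7,-5,.02,5)])
```

```text
t 6.9 tcp [ 0.6529 -0.187   0.4367] case [ 0.0527 -0.0155  0.4367] tip [ 0.0832 -0.0168  0.2664] tilt deg 10.2 vside -0.007511427950869739 xaz 14.5 
q [ 0.165  0.42   0.053  1.575 -0.111  0.987  0.518] F [-0.28 -0.45 -1.34] w 0.0649
low tip [0.0495 0.2705] up tip [0.1135 0.2819] th(edge on low face) 1.465 hook depth 0.0077 th tip 1.465
top lid ang med 1.492 n 353 [-1.000e-03  1.518e+00]
scene lid ang med -0.001 n 239 [-0.108  1.476]
dp [[-0.025, 0.012, 0.034], [-0.025, 0.012, 0.033], [-0.025, 0.013, 0.034], [0.07, -0.0, 0.014], [0.07, -0.0, 0.012], [0.071, -0.0, 0.01], [0.071, -0.0, 0.008], [0.071, -0.0, 0.006], [0.071, -0.0, 0.003], [0.054, -0.0, 0.008], [0.054, -0.0, 0.007], [0.054, -0.0, 0.006], [0.054, -0.0, 0.005], [0.054, -0.0, 0.004]] 
tw [[0.001, -0.0, 0.001], [0.001, -0.001, 0.001], [0.002, -0.0, 0.001], [-0.0, -0.014, 0.0], [-0.0, -0.014, 0.0], [-0.0, -0.014, 0.0], [-0.0, -0.014, 0.0], [-0.0, -0.014, 0.0], [-0.0, -0.014, 0.0], [-0.0, -0.008, 0.0], [-0.0, -0.008, 0.0], [-0.0, -0.008, 0.0], [-0.0, -0.009, 0.0], [-0.0, -0.008, 0.0]] 
n 14 max mm 8.604092049716808
```

View pics/b5.png

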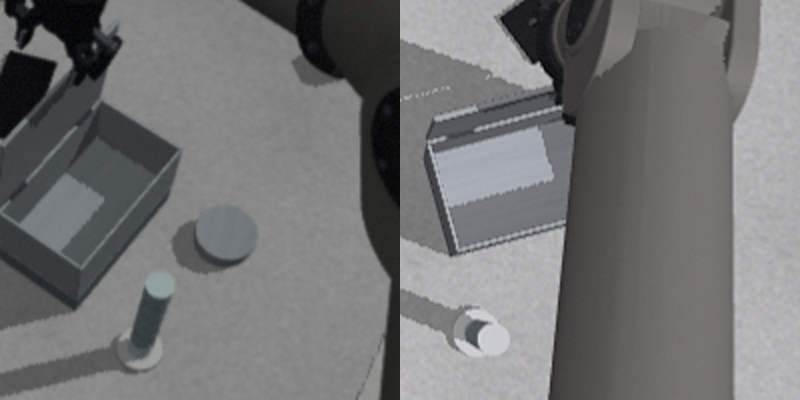

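>>> {"api": "apply_moves", "payload": {
  "dp": [
    [0.02,0,0.04],
    [0.02,0,0.04],
    [0.04,0,0.03],
    [0.07,0,0.014],
    [0.07,0,0.012],
    [0.07,0,0.01],
    [0.07,0,0.01],
    [0.07,0,0.01],
    [0.055,0,0.008],
    [0.055,0,0.008],
    [0.055,0,0.008]
  ],
  "twist": [
    [0,0,0],
    [0,-0.005,0],
    [0,-0.01,0],
    [0,-0.014,0],
    [0,-0.014,0],
    [0,-0.014,0],
    [0,-0.014,0],
    [0,-0.014,0],
    [0,-0.01,0],
    [0,-0.01,0],
    [0,-0.01,0]
  ],
  "jaw": [60,60,60,60,60,60,60,60,60,60,60]
}}

```text
clock: 8.1
tcp_pos: [0.727, -0.1684, 0.4173]
orientation: [3.098, 0.388, -0.115]
contact_force: [0.4, -0.6, -0.7]
grip_width: 0.0653
```

Run:
```python
from h import *; from bench import r
o=r.get_obs(); rep(o); fing(o); snap(6,(300,30,200,200)); lidang(6); lidang(6,"scene")
```

```text
t 8.1 tcp [ 0.727  -0.1684  0.4173] case [ 0.1292 -0.0156  0.4173] tip [ 0.1161 -0.017   0.2448] tilt deg -4.3 vside -0.008362398035903435 xaz 14.2 
q [ 0.075  0.609  0.102  1.318 -0.022  1.284  0.417] F [ 0.37 -0.57 -0.68] w 0.0653
low tip [0.0844 0.2572] up tip [0.1494 0.2523] th(edge on low face) 1.71 hook depth 0.0204 th tip 1.716
top lid ang med 1.737 n 765 [1.713 1.756]
scene lid ang med 1.693 n 1120 [-0.019  1.719]
```

View pics/b6.png

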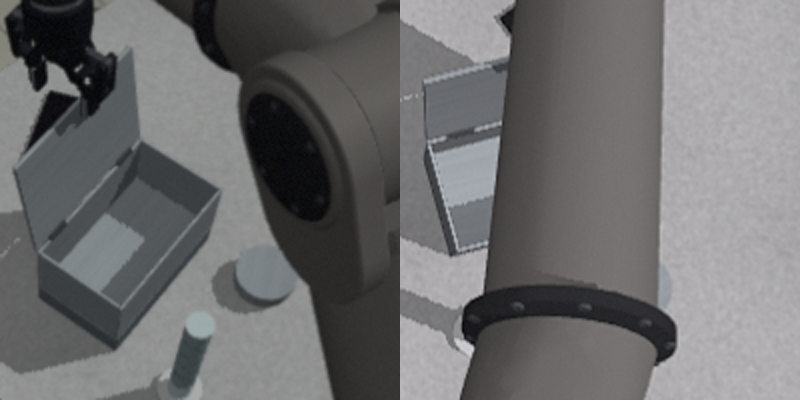

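>>> {"api": "apply_moves", "payload": {
  "dp": [
    [0.05,0,0],
    [0.05,0,0],
    [0.04,0,0],
    [0,0,0],
    [0,0,0],
    [0,0,0],
    [0,0,0]
  ],
  "twist": [
    [0,0,0],
    [0,0,0],
    [0,0,0],
    [0,0,0],
    [0,0,0],
    [0,0,0],
    [0,0,0]
  ],
  "jaw": [60,60,60,60,60,60,60]
}}

```text
clock: 8.9
tcp_pos: [0.7416, -0.1658, 0.4153]
orientation: [3.099, 0.383, -0.133]
contact_force: [-0.6, 0.1, 0.6]
grip_width: 0.0652
```

Run:
```python
from h import *; from bench import r
o=r.get_obs(); rep(o); fing(o); snap(7,(300,30,200,200)); lidang(7); lidang(7,"scene")
```

```text
t 8.9 tcp [ 0.7416 -0.1658  0.4153] case [ 0.1439 -0.0166  0.4153] tip [ 0.129  -0.0176  0.243 ] tilt deg -5.0 vside -0.005785938009790828 xaz 14.1 
q [ 0.069  0.638  0.104  1.272 -0.024  1.311  0.409] F [-0.63  0.14  0.56] w 0.0652
low tip [0.0974 0.2557] up tip [0.1623 0.2501] th(edge on low face) 1.795 hook depth 0.0195 th tip 1.813
top lid ang med 1.818 n 896 [1.793 1.833]
scene lid ang med 1.794 n 1247 [-0.008  1.818]
```

>>> {"api": "apply_moves", "payload": {
  "dp": [
    [0,0,-0.1],
    [0,0,-0.15],
    [0,0,-0.2],
    [0,0,-0.2],
    [0,0,-0.1]
  ],
  "twist": [
    [0,0,0],
    [0,0,0],
    [0,0,0],
    [0,0,0],
    [0,0,0]
  ],
  "jaw": [60,60,60,60,60]
}}

```text
clock: 9.5
tcp_pos: [0.7496, -0.1626, 0.5096]
orientation: [3.099, 0.385, -0.132]
contact_force: [-0.2, 0.7, 0.1]
grip_width: 0.0653
```

Run:
```python
from h import *; from bench import r
o=r.get_obs(); rep(o); snap(8,(300,30,200,200)); lidang(8); lidang(8,"scene"); print(r.hold_point_z)
p,R=pose(o)
print("up then over")
p,R=plan(p,R,np.array([.62,-.03,.47]),Rt(0,np.deg2rad(48)),6)
p,R=plan(p,R,np.array([.501,.120,.33]),Rt(0,np.deg2rad(84)),6)
```

```text
t 9.5 tcp [ 0.7496 -0.1626  0.5096] case [ 0.1525 -0.0155  0.5096] tip [ 0.1377 -0.0164  0.3372] tilt deg -4.9 vside -0.0053361609662288395 xaz 14.1 
q [ 0.063  0.607  0.115  1.119 -0.027  1.495  0.409] F [-0.21  0.7   0.07] w 0.0653
top lid ang med 1.817 n 900 [1.795 1.833]
scene lid ang med 1.794 n 1276 [-0.006  1.817]
0.1547
up then over
dp [[-0.124, -0.223, 0.065], [-0.103, -0.234, 0.062], [-0.08, -0.244, 0.06], [-0.057, -0.251, 0.057], [-0.033, -0.255, 0.056], [-0.008, -0.258, 0.054]] 
twist each [-0.002, 0.007, -0.047] n 6 deg/row 5.7
dp [[0.044, -0.263, 0.193], [0.071, -0.257, 0.193], [0.098, -0.248, 0.193], [0.123, -0.237, 0.193], [0.148, -0.223, 0.193], [0.17, -0.206, 0.193]] 
twist each [0.0, 0.0, -0.05] n 6 deg/row 6.0
```

View pics/b8.png

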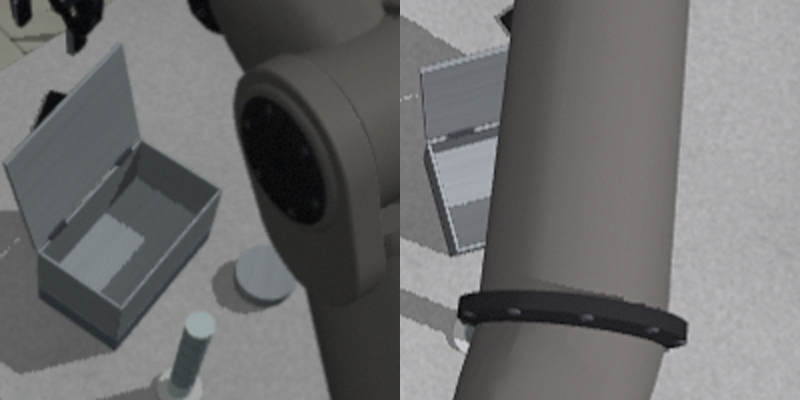

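>>> {"api": "apply_moves", "payload": {
  "dp": [
    [-0.124,-0.223,0],
    [-0.103,-0.234,0],
    [-0.08,-0.244,0],
    [-0.057,-0.251,0.04],
    [-0.033,-0.255,0.056],
    [-0.008,-0.258,0.054],
    [0.044,-0.263,0.193],
    [0.071,-0.257,0.193],
    [0.098,-0.248,0.193],
    [0.123,-0.237,0.193],
    [0.148,-0.223,0.193],
    [0.17,-0.206,0.193]
  ],
  "twist": [
    [-0.002,0.007,-0.047],
    [-0.002,0.007,-0.047],
    [-0.002,0.007,-0.047],
    [-0.002,0.007,-0.047],
    [-0.002,0.007,-0.047],
    [-0.002,0.007,-0.047],
    [0,0,-0.05],
    [0,0,-0.05],
    [0,0,-0.05],
    [0,0,-0.05],
    [0,0,-0.05],
    [0,0,-0.05]
  ],
  "jaw": [20,20,20,20,20,20,20,20,20,20,20,20]
}}

```text
clock: 10.8
tcp_pos: [0.4843, 0.1211, 0.3382]
orientation: [2.285, 2.148, -0.002]
contact_force: [0.4, -0.7, -0.2]
grip_width: 0.0787
```

Run:
```python
from h import *; from bench import r
o=r.get_obs(); rep(o); p,R=pose(o)
plan(p,R,np.array([.501,.120,.33]),Rt(0,np.deg2rad(84)),3)
snap(9,(200,170,150,150),(180,110,150,150)); lidang(9); lidang(9,"scene")
```

```text
t 10.8 tcp [0.4843 0.1211 0.3382] case [-0.0354  0.3245  0.3382] tip [-0.0352  0.3236  0.1652] tilt deg 0.1 vside -0.005296917033881953 xaz 86.5 
q [-0.141  0.286 -0.27   2.021  0.108  0.847  1.036] F [ 0.44 -0.69 -0.19] w 0.0787
dp [[-0.0, 0.047, 0.023], [0.001, 0.046, 0.023], [0.001, 0.046, 0.022]] 
twist each [0.0, 0.001, 0.007] n 3 deg/row 0.83
top lid ang med 1.813 n 1390 [1.775 1.83 ]
scene lid ang med 1.798 n 1100 [1.766 1.819]
```

View pics/b9.png

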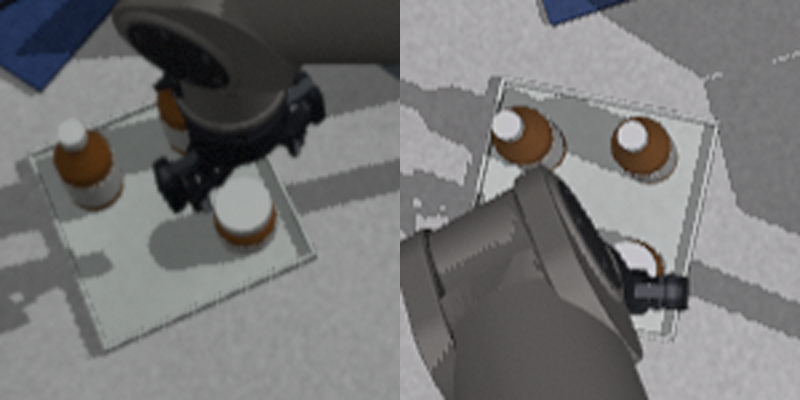

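>>> {"api": "apply_moves", "payload": {
  "dp": [
    [0,0.05,0.1],
    [0,0.045,0.2],
    [0,0.045,0.25],
    [0,0,0.1],
    [0,0,0]
  ],
  "twist": [
    [0,0,0.01],
    [0,0,0.01],
    [0,0,0.01],
    [0,0,0],
    [0,0,0]
  ],
  "jaw": [20,20,20,20,20]
}}

```text
clock: 11.4
tcp_pos: [0.5009, 0.1186, 0.2533]
orientation: [2.361, 2.067, -0.01]
contact_force: [0.3, -0.7, 0.9]
grip_width: 0.0788
```

Run:
```python
from h import *; from bench import r
o=r.get_obs(); rep(o); p,R=pose(o); print(p+.155*R[:,2])
plan(p,R,np.array([.501,.120,.194]),Rt(0,np.deg2rad(84)),4)
snap(10,(230,190,100,100),(200,150,110,110))
```

```text
t 11.4 tcp [0.5009 0.1186 0.2533] case [-0.0199  0.318   0.2533] tip [-0.0207  0.317   0.0803] tilt deg -0.3 vside -0.005762485299566324 xaz 82.4 
q [-0.17   0.434 -0.227  2.047  0.159  0.681  0.937] F [ 0.35 -0.71  0.87] w 0.0788
[0.50048212 0.11753477 0.09828819]
dp [[0.004, -0.0, 0.123], [0.004, 0.0, 0.124], [0.003, 0.0, 0.123], [0.003, 0.0, 0.124]] 
twist each [-0.0, 0.001, -0.003] n 4 deg/row 0.41
```

View pics/b10.png

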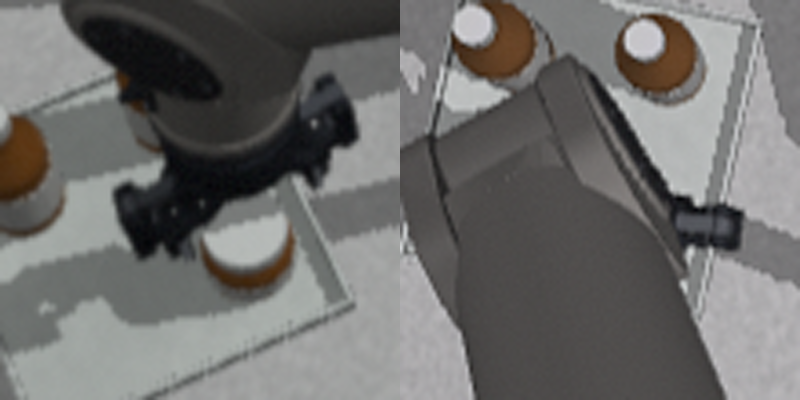

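>>> {"api": "apply_moves", "payload": {
  "dp": [
    [0.01,0,0.1],
    [0.01,0,0.13],
    [0.005,0,0.13],
    [0,0,0.1],
    [0,0,0]
  ],
  "twist": [
    [0,0,0],
    [0,0,0],
    [0,0,0],
    [0,0,0],
    [0,0,0]
  ],
  "jaw": [20,20,20,20,20]
}}

```text
clock: 12.0
tcp_pos: [0.504, 0.1223, 0.2011]
orientation: [2.358, 2.063, 0.008]
contact_force: [-0.1, -0.2, -0.3]
grip_width: 0.0784
```

Run:
```python
from h import *; from bench import r
o=r.get_obs(); rep(o); p,R=pose(o); print(p+.155*R[:,2],o["moment"])
snap(11,(230,190,100,100),(200,150,110,110))
```

```text
t 12.0 tcp [0.504  0.1223 0.2011] case [-0.016   0.3208  0.2011] tip [-0.0146  0.3199  0.0281] tilt deg 0.5 vside -0.005148402271568895 xaz 82.4 
q [-0.198  0.524 -0.201  2.066  0.2    0.562  0.895] F [-0.11 -0.15 -0.33] w 0.0784
[0.50544954 0.12181638 0.04612599] [0.03028287 0.03837845 0.02862218]
```

View pics/b11.png

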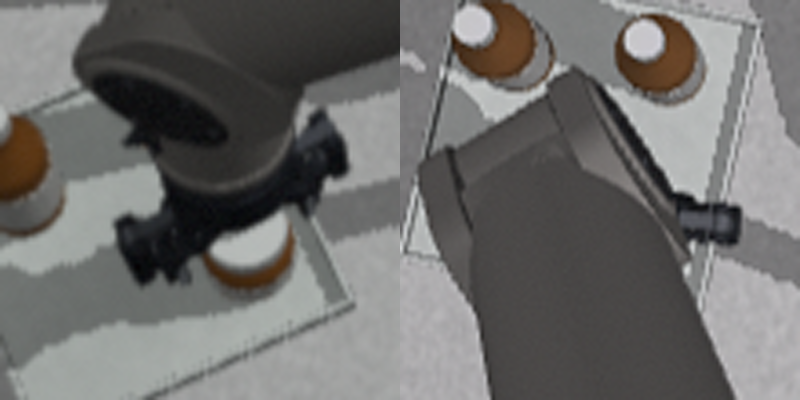

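>>> {"api": "apply_moves", "payload": {
  "dp": [
    [-0.01,-0.035,0.04],
    [0,0,0.025],
    [0,0,0],
    [0,0,0],
    [0,0,0],
    [0,0,0],
    [0,0,0]
  ],
  "twist": [
    [0,0,0],
    [0,0,0],
    [0,0,0],
    [0,0,0],
    [0,0,0],
    [0,0,0],
    [0,0,0]
  ],
  "jaw": [20,20,20,110,110,110,110],
  "grip_force": 30
}}

```text
clock: 12.8
tcp_pos: [0.5006, 0.1218, 0.1963]
orientation: [2.357, 2.061, 0.015]
contact_force: [0.8, 0.1, -2.1]
grip_width: 0.0562
```

Run:
```python
from h import *; from bench import r
o=r.get_obs(); rep(o); p,R=pose(o); print(p+.155*R[:,2],o["moment"])
```

```text
t 12.8 tcp [0.5006 0.1218 0.1963] case [-0.0195  0.3212  0.1963] tip [-0.0171  0.3203  0.0233] tilt deg 0.8 vside -0.005197729136244883 xaz 82.3 
q [-0.203  0.528 -0.197  2.078  0.206  0.541  0.888] F [ 0.8   0.11 -2.14] w 0.0562
[0.5027746  0.12152862 0.04131285] [-0.02389945 -0.01164429  0.03143742]
```

>>> {"api": "apply_moves", "payload": {
  "dp": [
    [0,0,0],
    [0,0,0],
    [0,0,0]
  ],
  "twist": [
    [0,0,0],
    [0,0,0],
    [0,0,0]
  ],
  "jaw": [200,200,200],
  "grip_force": 35
}}

```text
clock: 13.1
tcp_pos: [0.5006, 0.1218, 0.1963]
orientation: [2.357, 2.061, 0.015]
contact_force: [0.2, 0.0, -0.5]
grip_width: 0.0563
```

>>> {"api": "apply_moves", "payload": {
  "dp": [
    [0,0,-0.03],
    [0,0,-0.05],
    [0,0,-0.08],
    [0,0,-0.1]
  ],
  "twist": [
    [0,0,0],
    [0,0,0],
    [0,0,0],
    [0,0,0]
  ],
  "jaw": [200,200,200,200]
}}

```text
clock: 13.5
tcp_pos: [0.4993, 0.1216, 0.2279]
orientation: [2.358, 2.062, 0.009]
contact_force: [0.4, -0.2, -1.5]
grip_width: 0.0564
```

Run:
```python
from h import *; from bench import r
o=r.get_obs(); rep(o); p,R=pose(o); print(p+.155*R[:,2],o["moment"])
snap(12,(230,190,100,100),(200,150,110,110))
```

```text
t 13.5 tcp [0.4993 0.1216 0.2279] case [-0.0208  0.3213  0.2279] tip [-0.0191  0.3204  0.055 ] tilt deg 0.5 vside -0.005310480154676327 xaz 82.4 
q [-0.187  0.472 -0.216  2.067  0.182  0.611  0.909] F [ 0.42 -0.2  -1.5 ] w 0.0564
[0.50089741 0.12115897 0.07295577] [-0.01684032  0.03017006 -0.01720706]
```

View pics/b12.png

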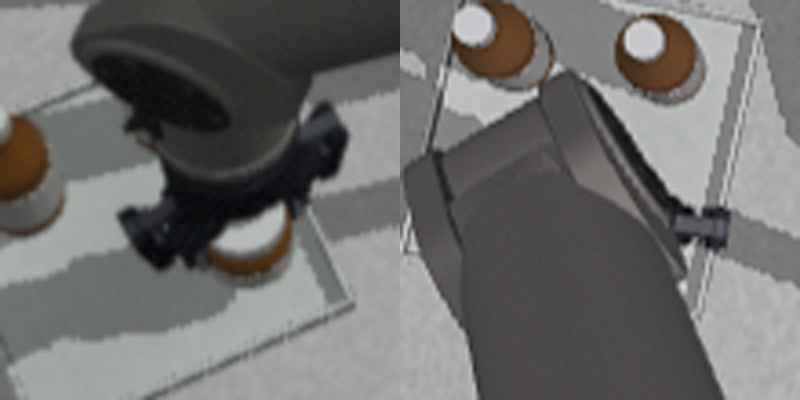

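Run:
```python
from h import *; from bench import r
o=r.get_obs(); p,R=pose(o); az=YAW+np.pi/2
print(case(-.005,-.02,.38))
p1,R1=plan(p,R,np.array([.495,.12,.38]),Rt(0,np.deg2rad(83)),4)
p2,R2=plan(p1,R1,case(-.005,-.02,.38),Rt(0,az),9)
```

```text
[ 0.5980144  -0.20550773  0.38      ]
dp [[-0.005, -0.006, -0.314], [-0.005, -0.007, -0.314], [-0.006, -0.008, -0.314], [-0.005, -0.009, -0.314]] 
twist each [0.002, -0.0, -0.001] n 4 deg/row 0.27
dp [[-0.287, 0.132, -0.0], [-0.292, 0.12, -0.0], [-0.297, 0.108, -0.0], [-0.302, 0.095, -0.001], [-0.305, 0.083, -0.0], [-0.308, 0.07, -0.001], [-0.311, 0.057, -0.0], [-0.313, 0.043, -0.001], [-0.315, 0.03, -0.0]] 
twist each [-0.0, -0.0, -0.02] n 9 deg/row 2.37
```

>>> {"api": "apply_moves", "payload": {
  "dp": [
    [0,-0.005,-0.15],
    [-0.005,-0.005,-0.28],
    [-0.005,-0.005,-0.3],
    [-0.005,-0.005,-0.3],
    [-0.005,-0.005,-0.2],
    [-0.15,0.07,0],
    [-0.24,0.11,0],
    [-0.29,0.12,0],
    [-0.297,0.11,0],
    [-0.302,0.095,0],
    [-0.305,0.083,0],
    [-0.308,0.07,0],
    [-0.311,0.057,0],
    [-0.27,0.04,0],
    [-0.17,0.03,0]
  ],
  "twist": [
    [0.002,0,0],
    [0.002,0,0],
    [0.002,0,0],
    [0.002,0,0],
    [0,0,0],
    [0,0,-0.02],
    [0,0,-0.02],
    [0,0,-0.02],
    [0,0,-0.02],
    [0,0,-0.02],
    [0,0,-0.02],
    [0,0,-0.02],
    [0,0,-0.02],
    [0,0,-0.02],
    [0,0,0]
  ],
  "jaw": [200,200,200,200,200,200,200,200,200,200,200,200,200,200,200]
}}

```text
clock: 15.1
tcp_pos: [0.6124, -0.1991, 0.3861]
orientation: [1.902, 2.5, 0.005]
contact_force: [0.2, -0.0, -2.1]
grip_width: 0.0561
```

Run:
```python
from h import *; from bench import r
o=r.get_obs(); rep(o); p,R=pose(o); print(tocase(p+.155*R[:,2]))
plan(p,R,case(-.005,-.02,.27),Rt(0,YAW+np.pi/2),5)
snap(13,(260,50,220,220),(330,80,200,200)); lidang(13)
```

```text
t 15.1 tcp [ 0.6124 -0.1991  0.3861] case [ 0.0105 -0.0173  0.3861] tip [ 0.011  -0.0171  0.2131] tilt deg 0.2 vside 0.00138324666085847 xaz 105.5 
q [ 0.34   0.449 -0.166  1.645  0.08   1.053  1.992] F [ 0.21 -0.03 -2.13] w 0.0561
[ 0.01097773 -0.01712864  0.23114632]
dp [[-0.004, -0.027, 0.193], [-0.004, -0.026, 0.194], [-0.004, -0.027, 0.193], [-0.005, -0.026, 0.194], [-0.005, -0.027, 0.193]] 
twist each [0.0, -0.0, 0.002] n 5 deg/row 0.27
top lid ang med 1.815 n 742 [1.77  1.835]
```

View pics/b13.png

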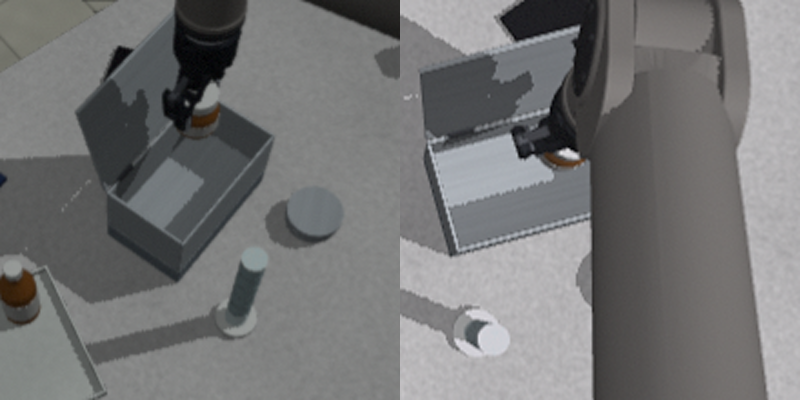

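>>> {"api": "apply_moves", "payload": {
  "dp": [
    [-0.004,-0.027,0.1],
    [-0.004,-0.027,0.19],
    [-0.004,-0.027,0.2],
    [-0.004,-0.027,0.2],
    [-0.004,-0.027,0.15],
    [0,0,0.05],
    [0,0,0]
  ],
  "twist": [
    [0,0,0.002],
    [0,0,0.002],
    [0,0,0.002],
    [0,0,0.002],
    [0,0,0.002],
    [0,0,0],
    [0,0,0]
  ],
  "jaw": [200,200,200,200,200,200,200]
}}

```text
clock: 15.9
tcp_pos: [0.5937, -0.1997, 0.2718]
orientation: [-1.924, -2.479, -0.006]
contact_force: [0.8, 0.1, -2.1]
grip_width: 0.0562
```

Run:
```python
from h import *; from bench import r
o=r.get_obs(); rep(o); p,R=pose(o); print(tocase(p+.155*R[:,2]))
plan(p,R,case(-.005,-.02,.236),Rt(0,YAW+np.pi/2),5)
snap(14,(280,70,160,160),(330,110,140,140)); lidang(14)
```

```text
t 15.9 tcp [ 0.5937 -0.1997  0.2718] case [-0.0077 -0.0134  0.2718] tip [-0.0076 -0.0125  0.0988] tilt deg 0.0 vside 0.005310283299927051 xaz 104.4 
q [ 0.341  0.55  -0.155  1.776  0.103  0.825  1.96 ] F [ 0.84  0.15 -2.1 ] w 0.0562
[-0.00765776 -0.01254697  0.11679013]
dp [[-0.011, 0.004, 0.06], [-0.011, 0.005, 0.06], [-0.011, 0.004, 0.059], [-0.011, 0.005, 0.06], [-0.012, 0.004, 0.059]] 
twist each [0.0, -0.001, 0.0] n 5 deg/row 0.07
top lid ang med 1.813 n 1155 [1.78  1.833]
```

View pics/b14.png

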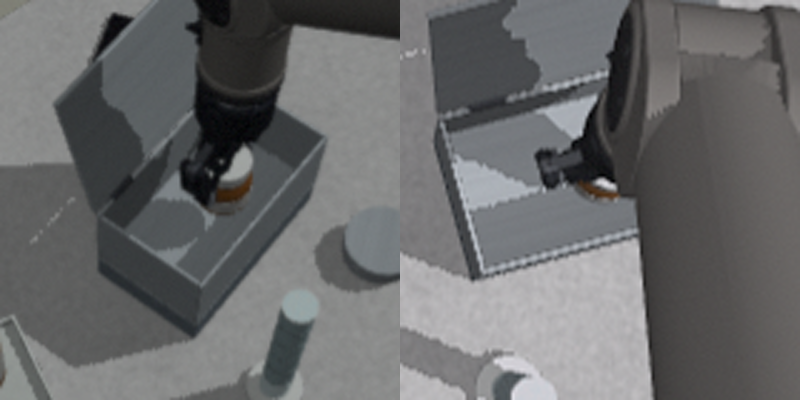

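Clear on all sides. Lower to just above the floor, then creep to contact.

>>> {"api": "apply_moves", "payload": {
  "dp": [
    [0,0.005,0.05],
    [0,0.005,0.06],
    [0,0.005,0.06],
    [0,0.005,0.06],
    [0,0,0.04],
    [0,0,0]
  ],
  "twist": [
    [0,0,0],
    [0,0,0],
    [0,0,0],
    [0,0,0],
    [0,0,0],
    [0,0,0]
  ],
  "jaw": [200,200,200,200,200,200]
}}

```text
clock: 16.6
tcp_pos: [0.5987, -0.1991, 0.241]
orientation: [1.924, 2.479, 0.011]
contact_force: [0.2, 0.4, -2.5]
grip_width: 0.0564
```

>>> {"api": "apply_moves", "payload": {
  "dp": [
    [0,0,0.018],
    [0,0,0.018],
    [0,0,0]
  ],
  "twist": [
    [0,0,0],
    [0,0,0],
    [0,0,0]
  ],
  "jaw": [200,200,200]
}}

```text
clock: 16.9
tcp_pos: [0.5988, -0.1992, 0.2362]
orientation: [1.924, 2.479, 0.011]
contact_force: [0.0, 0.7, -1.6]
grip_width: 0.0566
```

>>> {"api": "apply_moves", "payload": {
  "dp": [
    [0,0,0.016],
    [0,0,0.012],
    [0,0,0]
  ],
  "twist": [
    [0,0,0],
    [0,0,0],
    [0,0,0]
  ],
  "jaw": [200,200,200]
}}

```text
clock: 17.2
tcp_pos: [0.599, -0.1993, 0.233]
orientation: [1.924, 2.478, 0.011]
contact_force: [-0.2, 0.2, -2.6]
grip_width: 0.0564
```

>>> {"api": "apply_moves", "payload": {
  "dp": [
    [0,0,0.012],
    [0,0,0.01],
    [0,0,0]
  ],
  "twist": [
    [0,0,0],
    [0,0,0],
    [0,0,0]
  ],
  "jaw": [200,200,200]
}}

```text
clock: 17.5
tcp_pos: [0.5992, -0.1994, 0.2317]
orientation: [1.924, 2.478, 0.011]
contact_force: [-0.6, -0.1, -2.0]
grip_width: 0.0565
```

>>> {"api": "apply_moves", "payload": {
  "dp": [
    [0,0,0.015],
    [0,0,0.01],
    [0,0,0]
  ],
  "twist": [
    [0,0,0],
    [0,0,0],
    [0,0,0]
  ],
  "jaw": [200,200,200]
}}

```text
clock: 17.8
tcp_pos: [0.5994, -0.1993, 0.2317]
orientation: [1.923, 2.477, 0.011]
contact_force: [-0.6, 1.2, -2.0]
grip_width: 0.056
```

>>> {"api": "apply_moves", "payload": {
  "dp": [
    [0,0,0.025],
    [0,0,0.015],
    [0,0,0]
  ],
  "twist": [
    [0,0,0],
    [0,0,0],
    [0,0,0]
  ],
  "jaw": [200,200,200]
}}

```text
clock: 18.1
tcp_pos: [0.5997, -0.1994, 0.2318]
orientation: [1.923, 2.475, 0.011]
contact_force: [-0.4, -0.7, -2.4]
grip_width: 0.0564
```

Run:
```python
from h import *; from bench import r
for i in range(3):
    o=r.get_obs(); print(np.round(o["contact_force"],2),np.round(o["moment"],2),np.round(o["tau"],1))
rep(o); p,R=pose(o)
snap(15,(280,70,160,160),(330,110,140,140))
f=dict(np.load("/tmp/scene15.npz")); X=(cloud(f)-CEN); u,v,z=X@U,X@V,X[...,2]; C=f["color"].astype(int)
m=(abs(u)<.06)&(abs(v)<.1)&(z>.05)&(z<.13)&(C[...,0]-C[...,2]<12)&(C.min(-1)>105); print(m.sum(),np.percentile(z[m],[50,90]) if m.sum() else "", u[m].mean() if m.sum() else "", v[m].mean() if m.sum() else "")
m=(abs(u)<.04)&(v>.03)&(v<.09)&(z<.06); print("floor",np.median(z[m]))
```

```text
[-0.43 -0.72 -2.44] [-0.05 -0.06  0.01] [  0.  -62.8  -1.  -22.3  -0.    0.1  -0. ]
[-0.43 -0.72 -2.44] [-0.05 -0.06  0.01] [  0.  -62.8  -1.  -22.3  -0.    0.1  -0. ]
[-0.43 -0.72 -2.44] [-0.05 -0.06  0.01] [  0.  -62.8  -1.  -22.3  -0.    0.1  -0. ]
t 18.1 tcp [ 0.5997 -0.1994  0.2318] case [-0.0018 -0.0145  0.2318] tip [-0.0002 -0.0146  0.0588] tilt deg 0.6 vside -0.0010894088728085976 xaz 104.3 
q [ 0.33   0.608 -0.146  1.786  0.118  0.747  1.945] F [-0.43 -0.72 -2.44] w 0.0564
118 [0.1059037  0.12442099] -0.0020417503058990866 -0.016853586195859315
floor 0.03869052174496132
```

View pics/b15.png

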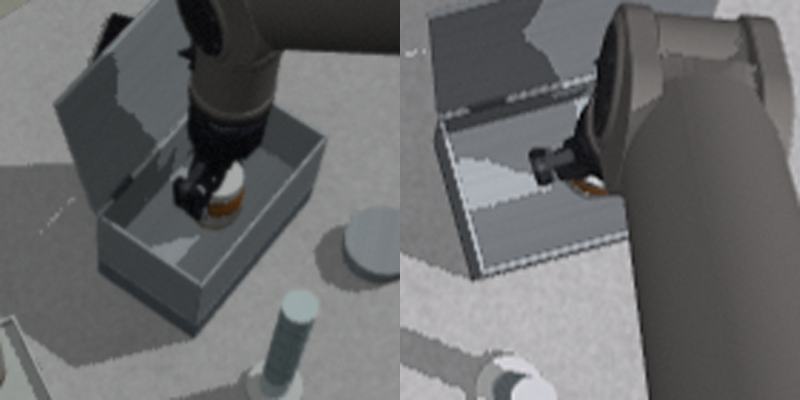

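>>> {"api": "apply_moves", "payload": {
  "dp": [
    [0,-0.01,0.03],
    [0,0,0.02]
  ],
  "twist": [
    [0,0,0],
    [0,0,0]
  ],
  "jaw": [200,200]
}}

```text
clock: 18.4
tcp_pos: [0.5997, -0.1994, 0.2312]
orientation: [1.923, 2.474, 0.012]
contact_force: [-11.4, 2.4, 23.0]
grip_width: 0.0564
```

>>> {"api": "apply_moves", "payload": {
  "dp": [
    [0,0,0],
    [0,0,0]
  ],
  "twist": [
    [0,0,0],
    [0,0,0]
  ],
  "jaw": [200,200]
}}

```text
clock: 18.6
tcp_pos: [0.5998, -0.1994, 0.2317]
orientation: [1.923, 2.473, 0.012]
contact_force: [-0.2, 0.0, -2.2]
grip_width: 0.0563
```

>>> {"api": "apply_moves", "payload": {
  "dp": [
    [0,0,0],
    [0,0,0],
    [0,0,0],
    [0,0,0],
    [0,0,0]
  ],
  "twist": [
    [0,0,0],
    [0,0,0],
    [0,0,0],
    [0,0,0],
    [0,0,0]
  ],
  "jaw": [70,55,45,35,35]
}}

```text
clock: 19.1
tcp_pos: [0.6001, -0.1996, 0.23]
orientation: [1.923, 2.474, 0.012]
contact_force: [0.9, -0.5, 0.4]
grip_width: 0.0731
```

Run:
```python
from h import *; from bench import r
o=r.get_obs(); rep(o); p,R=pose(o)
snap(16,(300,100,100,100),(330,110,140,140))
```

```text
t 19.1 tcp [ 0.6001 -0.1996  0.23  ] case [-0.0015 -0.0147  0.23  ] tip [ 0.0004 -0.015   0.057 ] tilt deg 0.6 vside -0.0016547986062529557 xaz 104.3 
q [ 0.33   0.611 -0.146  1.786  0.118  0.742  1.944] F [ 0.91 -0.52  0.41] w 0.0731
```

View pics/b16.png

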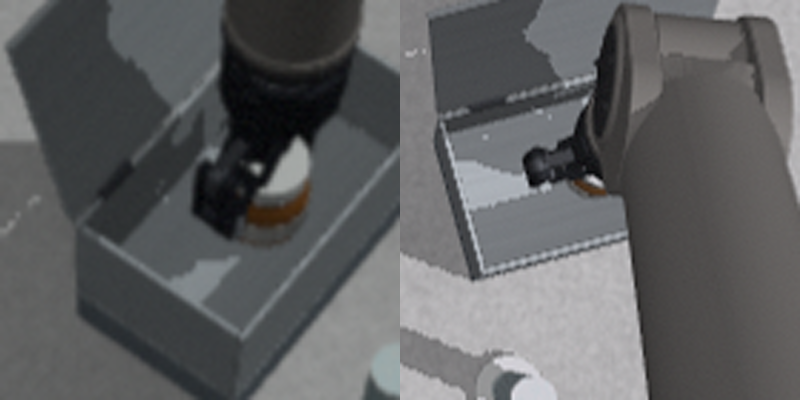

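Run:
```python
from h import *; from bench import r
o=r.get_obs(); p,R=pose(o)
p1,R1=plan(p,R,case(0,-.015,.40),Rt(0,np.deg2rad(104.3)),5)
p2,R2=lidpose(1.85,np.deg2rad(-8),.02,.04,off=.017); p2=p2-.08*R2[:,2]; print(tocase(p2),p2)
pm,Rm=plan(p1,R1,case(.03,-.02,.52),Rt(0,np.deg2rad(70)),5)
plan(pm,Rm,p2,R2,8)
```

```text
dp [[-0.001, 0.006, -0.283], [-0.001, 0.005, -0.283], [-0.001, 0.005, -0.283], [-0.001, 0.004, -0.283], [-0.001, 0.003, -0.284]] 
twist each [0.001, 0.0, -0.0] n 5 deg/row 0.13
[ 0.14198762 -0.02        0.49729321] [ 0.74054099 -0.16956983  0.49729321]
dp [[-0.009, 0.05, -0.2], [-0.003, 0.051, -0.2], [0.004, 0.051, -0.2], [0.009, 0.05, -0.2], [0.015, 0.048, -0.199]] 
twist each [0.0, 0.0, 0.057] n 5 deg/row 6.86
dp [[0.065, 0.097, 0.024], [0.077, 0.088, 0.022], [0.088, 0.078, 0.02], [0.097, 0.067, 0.017], [0.104, 0.055, 0.015], [0.111, 0.042, 0.013], [0.115, 0.029, 0.011], [0.117, 0.015, 0.009]] 
twist each [0.004, -0.008, 0.058] n 8 deg/row 7.06
```

>>> {"api": "apply_moves", "payload": {
  "dp": [
    [0,0.005,-0.1],
    [0,0.005,-0.2],
    [0,0.005,-0.28],
    [0,0.005,-0.28],
    [0,0.005,-0.28],
    [0,0,-0.28],
    [-0.009,0.05,-0.2],
    [-0.003,0.05,-0.2],
    [0.004,0.05,-0.2],
    [0.009,0.05,-0.2],
    [0.015,0.048,-0.2],
    [0.065,0.097,0.02],
    [0.077,0.088,0.02],
    [0.088,0.078,0.02],
    [0.097,0.067,0.017],
    [0.104,0.055,0.015],
    [0.11,0.042,0.013],
    [0.115,0.029,0.01],
    [0.117,0.015,0.009]
  ],
  "twist": [
    [0,0,0],
    [0,0,0],
    [0,0,0],
    [0,0,0],
    [0,0,0],
    [0,0,0],
    [0,0,0.057],
    [0,0,0.057],
    [0,0,0.057],
    [0,0,0.057],
    [0,0,0.057],
    [0.004,-0.008,0.058],
    [0.004,-0.008,0.058],
    [0.004,-0.008,0.058],
    [0.004,-0.008,0.058],
    [0.004,-0.008,0.058],
    [0.004,-0.008,0.058],
    [0.004,-0.008,0.058],
    [0.004,-0.008,0.058]
  ],
  "jaw": [35,35,35,35,35,35,70,135,135,135,135,135,135,135,135,135,135,135,135]
}}

```text
clock: 21.1
tcp_pos: [0.7377, -0.1723, 0.537]
orientation: [3.1, 0.289, -0.182]
contact_force: [0.6, 0.0, 0.1]
grip_width: 0.04
```

Run:
```python
from h import *; from bench import r
o=r.get_obs(); rep(o); fing(o); p,R=pose(o)
w=o["grip_width"]
p2,R2=lidpose(1.84,np.deg2rad(-8),.02,w,off=w/2-.003); pa=p2-.08*R2[:,2]
p,R=plan(p,R,pa,R2,3); plan(p,R,p2,R2,4)
snap(17,(280,20,200,200)); lidang(17); lidang(17,"scene")
f=dict(np.load("/tmp/scene17.npz")); X=(cloud(f)-CEN); u,v,z=X@U,X@V,X[...,2]
m=(abs(u)<.05)&(abs(v)<.1)&(z>.095)&(z<.12); print("jar top",m.sum(),[(q.min()+q.max())/2 for q in (u[m],v[m])],np.median(z[m]))
```

```text
t 21.1 tcp [ 0.7377 -0.1723  0.537 ] case [ 0.1385 -0.022   0.537 ] tip [ 0.1179 -0.0228  0.3652] tilt deg -6.8 vside -0.004839238291079344 xaz 10.6 
q [ 0.047  0.591  0.167  1.093 -0.038  1.57   0.379] F [0.55 0.03 0.09] w 0.04
low tip [0.0988 0.3737] up tip [0.1385 0.3689] th(edge on low face) 1.72 hook depth -0.097 th tip 1.706
dp [[0.018, -0.007, 0.108], [0.019, -0.006, 0.107], [0.02, -0.006, 0.108]] 
twist each [0.001, -0.003, -0.01] n 3 deg/row 1.24
dp [[-0.0, 0.0, 0.167], [-0.001, 0.0, 0.166], [-0.0, 0.0, 0.167], [-0.001, 0.001, 0.166]] 
twist each [-0.0, -0.0, 0.0] n 4 deg/row 0.04
top lid ang med 1.817 n 910 [1.793 1.833]
scene lid ang med 1.794 n 1273 [-0.005  1.817]
jar top 297 [np.float64(-0.0043697509736926095), np.float64(-0.014848872873038935)] 0.10381221319314314
```

View pics/b17.png

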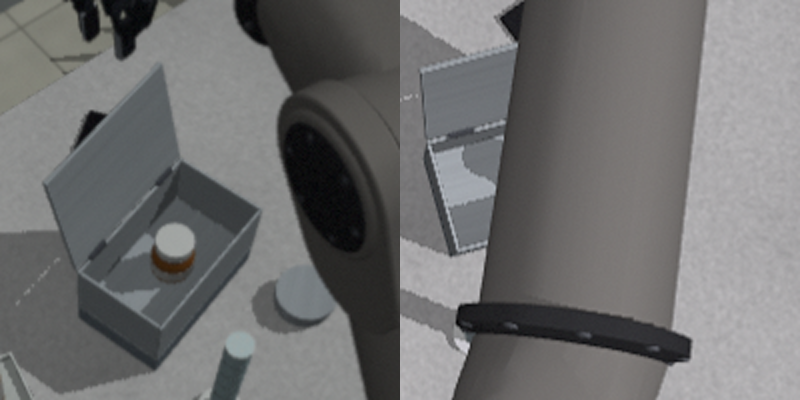

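>>> {"api": "apply_moves", "payload": {
  "dp": [
    [0.018,-0.007,0.1],
    [0.02,-0.007,0.1],
    [0.02,-0.006,0.1],
    [0,0,0.08],
    [0,0,0]
  ],
  "twist": [
    [0.001,-0.003,-0.01],
    [0.001,-0.003,-0.01],
    [0.001,-0.003,-0.01],
    [0,0,0],
    [0,0,0]
  ],
  "jaw": [135,135,135,135,135]
}}

```text
clock: 21.7
tcp_pos: [0.7366, -0.1698, 0.4863]
orientation: [3.094, 0.415, -0.218]
contact_force: [-0.2, 0.7, -0.2]
grip_width: 0.0398
```

Run:
```python
from h import *; from bench import r
o=r.get_obs(); rep(o); fing(o); p,R=pose(o)
w=o["grip_width"]
p2,R2=lidpose(1.84,np.deg2rad(-8),.02,w,off=w/2-.003)
plan(p,R,p2,R2,4)
snap(18,(270,0,130,130))
for n in ("top","scene"):
    f=dict(np.load(f"/tmp/{n}18.npz")); X=(cloud(f)-CEN).reshape(-1,3); u,v,z=X@U,X@V,X[...,2]
    for a,b in ((.05,.1),(-.1,-.06)):
        m=(v>a)&(v<b)&(z>.25)&(z<.285)&(u>.05)&(u<.17); print(n,m.sum(),np.percentile(u[m],[5,50,95]) if m.sum() else 0,z[m].max() if m.sum() else 0)
```

```text
t 21.7 tcp [ 0.7366 -0.1698  0.4863] case [ 0.1381 -0.0193  0.4863] tip [ 0.114  -0.0187  0.315 ] tilt deg -8.0 vside 0.0032339203194361637 xaz 15.3 
q [ 0.054  0.61   0.144  1.169 -0.028  1.496  0.447] F [-0.15  0.73 -0.16] w 0.0398
low tip [0.0951 0.3238] up tip [0.1345 0.3183] th(edge on low face) 1.725 hook depth -0.0471 th tip 1.721
dp [[0.002, 0.002, 0.142], [0.002, 0.002, 0.143], [0.001, 0.002, 0.142], [0.002, 0.002, 0.143]] 
twist each [-0.0, 0.0, 0.002] n 4 deg/row 0.29
top 215 [0.09695651 0.10150242 0.10773696] 0.27630862963038744
top 0 0 0
scene 170 [0.0954355  0.09937064 0.10498477] 0.275307432472108
scene 118 [0.09412183 0.09822943 0.10436413] 0.27440401537068343
```

View pics/b18.png

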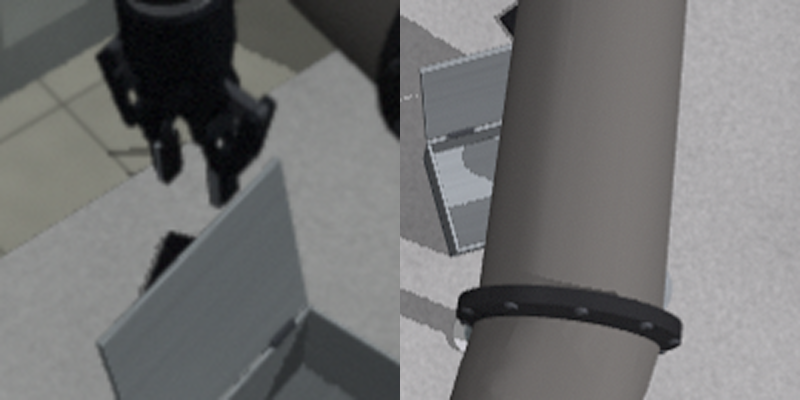

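>>> {"api": "apply_moves", "payload": {
  "dp": [
    [0.003,0.002,0.1],
    [0.003,0.002,0.15],
    [0.003,0.002,0.15],
    [0.002,0.002,0.15],
    [0,0,0.02]
  ],
  "twist": [
    [0,0,0.002],
    [0,0,0.002],
    [0,0,0],
    [0,0,0],
    [0,0,0]
  ],
  "jaw": [135,135,135,135,135]
}}

```text
clock: 22.3
tcp_pos: [0.7292, -0.1733, 0.4192]
orientation: [3.093, 0.398, -0.205]
contact_force: [-0.2, -0.3, 0.1]
grip_width: 0.0402
```

Run:
```python
from h import *; from bench import r
o=r.get_obs(); rep(o); fing(o); w=o["grip_width"]
snap(19,(270,0,130,130)); lidang(19)
k=w-.006
chain(o,[(1.84,-8,.02,4,k),(1.7,-5,.02,5,k),(1.6,-2,.02,4,k),(1.5,4,.02,4,k)])
```

```text
t 22.3 tcp [ 0.7292 -0.1733  0.4192] case [ 0.1301 -0.0208  0.4192] tip [ 0.1073 -0.0209  0.2477] tilt deg -7.6 vside -0.0004374016301920138 xaz 14.7 
q [ 0.058  0.63   0.138  1.283 -0.027  1.354  0.439] F [-0.24 -0.31  0.08] w 0.0402
low tip [0.0881 0.2564] up tip [0.128  0.2511] th(edge on low face) 1.74 hook depth 0.0206 th tip 1.745
top lid ang med 1.817 n 865 [1.795 1.833]
dp [[-0.037, -0.002, 0.001], [-0.037, -0.002, 0.002], [-0.037, -0.002, 0.002], [-0.037, -0.002, 0.001], [-0.049, -0.0, -0.0], [-0.048, -0.0, -0.001], [-0.049, -0.0, -0.002], [-0.048, -0.0, -0.002], [-0.049, -0.0, -0.003], [-0.048, -0.0, 0.002], [-0.048, -0.0, 0.002], [-0.048, -0.0, 0.001], [-0.048, -0.0, 0.001], [-0.064, -0.0, 0.007], [-0.064, -0.0, 0.005], [-0.064, -0.0, 0.003], [-0.064, -0.0, 0.001]] 
tw [[0.0, -0.001, 0.001], [0.0, -0.001, 0.001], [0.0, -0.001, 0.001], [0.0, -0.001, 0.001], [0.0, 0.005, 0.0], [0.0, 0.005, 0.0], [0.0, 0.005, 0.0], [0.0, 0.005, 0.0], [0.0, 0.005, 0.0], [0.0, 0.006, 0.0], [0.0, 0.006, 0.0], [0.0, 0.007, 0.0], [0.0, 0.006, 0.0], [0.0, 0.013, 0.0], [0.0, 0.012, 0.0], [0.0, 0.013, 0.0], [0.0, 0.012, 0.0]] 
n 17 max mm 7.7258009293535395
```

View pics/b19.png

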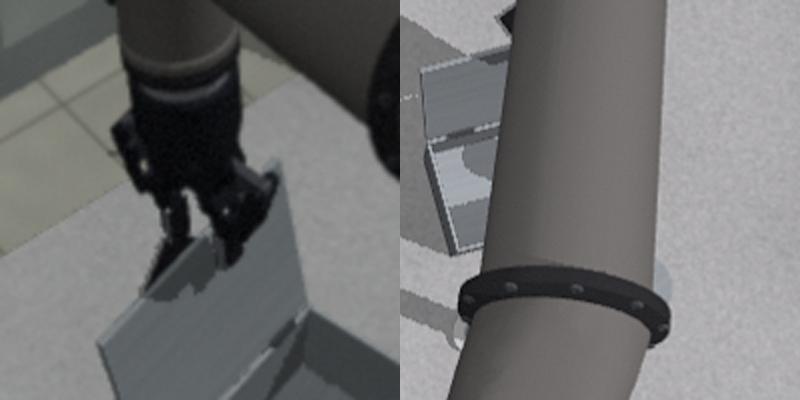

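Straddled, no contact. Draw the lid slowly towards the robot.

>>> {"api": "apply_moves", "payload": {
  "dp": [
    [-0.037,0,0],
    [-0.037,0,0],
    [-0.037,0,0],
    [-0.037,0,0],
    [-0.049,0,0],
    [-0.049,0,0],
    [-0.049,0,0],
    [-0.049,0,0],
    [-0.049,0,0],
    [-0.048,0,0.002],
    [-0.048,0,0.002],
    [-0.048,0,0.002]
  ],
  "twist": [
    [0,0,0.001],
    [0,0,0.001],
    [0,0,0.001],
    [0,0,0],
    [0,0.005,0],
    [0,0.005,0],
    [0,0.005,0],
    [0,0.005,0],
    [0,0.005,0],
    [0,0.006,0],
    [0,0.006,0],
    [0,0.006,0]
  ],
  "jaw": [135,135,135,135,135,135,135,135,135,135,135,135]
}}

```text
clock: 23.6
tcp_pos: [0.6637, -0.1902, 0.4331]
orientation: [3.109, 0.391, -0.033]
contact_force: [0.6, -0.6, 0.2]
grip_width: 0.04
```

Run:
```python
from h import *; from bench import r
o=r.get_obs(); rep(o); fing(o); w=o["grip_width"]
snap(20,(270,0,130,130)); lidang(20); lidang(20,"scene")
k=w-.006
chain(o,[(1.6,-2,.02,4,k),(1.5,4,.02,4,k),(1.42,8,.02,3,k)])
```

```text
t 23.6 tcp [ 0.6637 -0.1902  0.4331] case [ 0.0625 -0.0213  0.4331] tip [ 0.0587 -0.0221  0.2601] tilt deg -1.3 vside -0.004984468310433992 xaz 14.3 
q [ 0.1    0.487  0.126  1.481 -0.048  1.195  0.48 ] F [ 0.61 -0.59  0.17] w 0.04
low tip [0.0388 0.2667] up tip [0.0788 0.2658] th(edge on low face) 1.405 hook depth 0.0102 th tip 1.388
top lid ang med 1.62 n 438 [1.000e-03 1.641e+00]
scene lid ang med 1.583 n 533 [-0.074  1.622]
dp [[-0.003, -0.003, 0.014], [-0.004, -0.003, 0.014], [-0.003, -0.002, 0.015], [-0.004, -0.003, 0.014], [-0.064, -0.0, 0.007], [-0.064, -0.0, 0.005], [-0.064, -0.0, 0.003], [-0.064, -0.0, 0.002], [-0.062, -0.0, 0.005], [-0.063, -0.0, 0.003], [-0.063, -0.0, 0.002]] 
tw [[0.001, -0.002, 0.0], [0.0, -0.001, 0.0], [0.001, -0.002, 0.001], [0.0, -0.001, 0.0], [0.0, 0.012, 0.0], [0.0, 0.013, 0.0], [0.0, 0.012, 0.0], [0.0, 0.013, 0.0], [0.0, 0.011, 0.0], [0.0, 0.011, 0.0], [0.0, 0.011, 0.0]] 
n 11 max mm 7.7258009293535395
```

>>> {"api": "apply_moves", "payload": {
  "dp": [
    [0,0,0.04],
    [-0.01,0,0.04],
    [-0.04,0,0.02],
    [-0.06,0,0.006],
    [-0.06,0,0.005],
    [-0.06,0,0.003],
    [-0.03,0,0.002],
    [0,0,0],
    [0,0,0],
    [0,0,0]
  ],
  "twist": [
    [0,0,0],
    [0,0,0],
    [0,0.006,0],
    [0,0.012,0],
    [0,0.012,0],
    [0,0.012,0],
    [0,0.006,0],
    [0,0,0],
    [0,0,0],
    [0,0,0]
  ],
  "jaw": [135,135,135,135,135,135,135,135,135,135]
}}

```text
clock: 24.7
tcp_pos: [0.6313, -0.1984, 0.4143]
orientation: [-3.108, -0.391, -0.123]
contact_force: [-0.3, -1.0, 1.0]
grip_width: 0.0404
```

Run:
```python
from h import *; from bench import r
o=r.get_obs(); rep(o); fing(o); w=o["grip_width"]
snap(21,(270,0,160,160)); lidang(21); lidang(21,"scene")
chain(o,[(1.2,15,.02,4),(1.1,21,.02,5),(.95,28,.02,5),(.8,33,.02,5)])
```

```text
t 24.7 tcp [ 0.6313 -0.1984  0.4143] case [ 0.029  -0.0212  0.4143] tip [ 0.0427 -0.0218  0.2419] tilt deg 4.5 vside -0.003327625211367506 xaz 14.4 
q [ 0.141  0.43   0.105  1.612 -0.09   1.032  0.529] F [-0.31 -1.    1.04] w 0.0404
low tip [0.0221 0.2464] up tip [0.0623 0.2496] th(edge on low face) 1.275 hook depth 0.0259 th tip 1.231
top lid ang med 1.509 n 284 [-0.007  1.533]
scene lid ang med -0.01 n 231 [-0.133  1.502]
dp [[-0.079, -0.003, -0.009], [-0.079, -0.003, -0.012], [-0.078, -0.002, -0.016], [-0.078, -0.003, -0.02], [-0.051, 0.0, 0.002], [-0.051, 0.0, 0.001], [-0.051, 0.0, -0.0], [-0.051, 0.0, -0.002], [-0.051, 0.0, -0.002], [-0.068, 0.0, 0.005], [-0.068, 0.0, 0.003], [-0.068, 0.0, 0.001], [-0.068, 0.0, -0.001], [-0.068, 0.0, -0.002], [-0.059, 0.0, 0.006], [-0.059, 0.0, 0.005], [-0.059, 0.0, 0.004], [-0.06, 0.0, 0.003], [-0.06, 0.0, 0.001]] 
tw [[0.0, 0.022, 0.0], [0.0, 0.022, 0.001], [0.001, 0.022, 0.0], [0.0, 0.021, 0.001], [0.0, 0.01, -0.0], [0.0, 0.01, -0.0], [0.0, 0.01, -0.0], [0.0, 0.01, -0.0], [0.0, 0.01, -0.0], [0.0, 0.012, -0.0], [0.0, 0.012, -0.0], [0.0, 0.012, 0.0], [0.0, 0.011, 0.0], [0.0, 0.012, 0.0], [0.0, 0.008, 0.0], [0.0, 0.008, 0.0], [0.0, 0.008, 0.0], [0.0, 0.009, 0.0], [0.0, 0.008, 0.0]] 
n 19 max mm 9.669498435803172
```

View pics/b21.png

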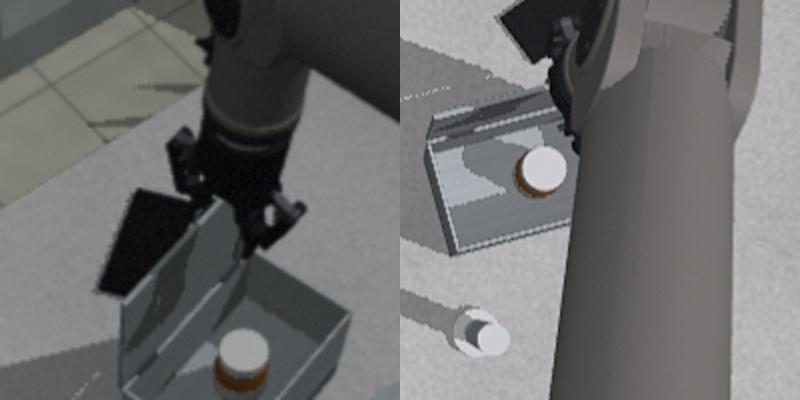

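>>> {"api": "apply_moves", "payload": {
  "dp": [
    [-0.04,0,-0.005],
    [-0.05,0,-0.008],
    [-0.06,0,-0.01],
    [-0.06,0,-0.01],
    [-0.055,0,-0.005],
    [-0.05,0,0],
    [-0.05,0,0],
    [-0.05,0,0],
    [-0.05,0,0]
  ],
  "twist": [
    [0,0.012,0],
    [0,0.015,0],
    [0,0.015,0],
    [0,0.015,0],
    [0,0.015,0],
    [0,0.015,0],
    [0,0.012,0],
    [0,0.01,0],
    [0,0.01,0]
  ],
  "jaw": [135,135,135,135,135,135,135,135,135]
}}

```text
clock: 25.7
tcp_pos: [0.5758, -0.2118, 0.4075]
orientation: [-3.034, -0.386, -0.533]
contact_force: [0.6, 0.5, -0.9]
grip_width: 0.0402
```

Run:
```python
from h import *; from bench import r
o=r.get_obs(); rep(o); fing(o); w=o["grip_width"]
snap(22,(270,0,180,180)); lidang(22); lidang(22,"scene")
chain(o,[(1.0,27,.02,4),(.85,32,.02,5),(.7,34,.018,5),(.55,34,.016,5)])
```

```text
t 25.7 tcp [ 0.5758 -0.2118  0.4075] case [-0.0281 -0.0207  0.4075] tip [ 0.0308 -0.0214  0.2449] tilt deg 19.9 vside -0.004276763114921412 xaz 14.6 
q [ 0.274  0.312  0.025  1.818 -0.274  0.727  0.729] F [ 0.63  0.49 -0.86] w 0.0402
low tip [0.0098 0.2438] up tip [0.0476 0.2575] th(edge on low face) 1.15 hook depth 0.0231 th tip 1.136
top lid ang med 1.386 n 334 [-0.003  1.423]
scene lid ang med -0.005 n 161 [-0.056  1.386]
dp [[-0.085, -0.002, -0.002], [-0.085, -0.002, -0.005], [-0.085, -0.002, -0.007], [-0.085, -0.001, -0.011], [-0.059, -0.0, 0.005], [-0.06, -0.0, 0.004], [-0.059, -0.0, 0.003], [-0.06, -0.0, 0.001], [-0.06, -0.0, 0.001], [-0.046, -0.0, 0.005], [-0.046, -0.0, 0.004], [-0.046, -0.0, 0.004], [-0.046, -0.0, 0.004], [-0.046, -0.0, 0.003], [-0.036, -0.0, 0.01], [-0.036, -0.0, 0.01], [-0.036, -0.0, 0.01], [-0.036, -0.0, 0.01], [-0.037, -0.0, 0.01]] 
tw [[0.0, 0.015, 0.001], [0.001, 0.015, 0.001], [0.0, 0.015, 0.001], [0.001, 0.014, 0.0], [-0.0, 0.008, 0.0], [-0.0, 0.008, 0.0], [-0.0, 0.009, 0.0], [-0.0, 0.008, 0.0], [-0.0, 0.009, 0.0], [-0.0, 0.003, 0.0], [-0.0, 0.003, 0.0], [-0.0, 0.004, 0.0], [-0.0, 0.003, 0.0], [-0.0, 0.004, 0.0], [-0.0, -0.0, 0.0], [-0.0, -0.0, 0.0], [-0.0, -0.0, 0.0], [-0.0, -0.0, 0.0], [-0.0, -0.0, 0.0]] 
n 19 max mm 10.285757142767858
```

View pics/b22.png

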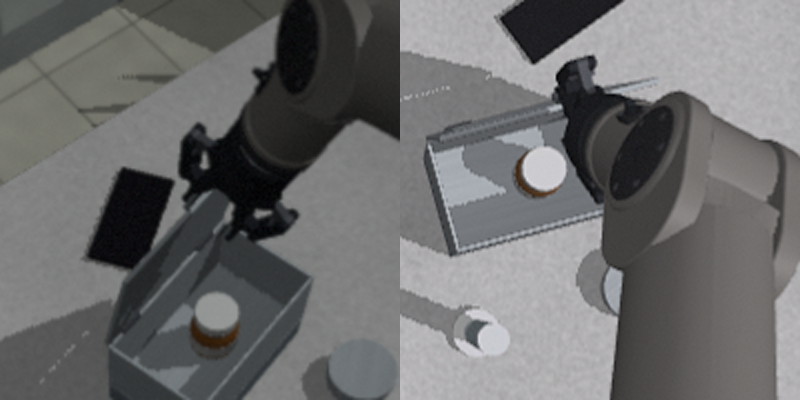

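>>> {"api": "apply_moves", "payload": {
  "dp": [
    [-0.04,0,-0.005],
    [-0.05,0,-0.005],
    [-0.06,0,-0.005],
    [-0.065,0,-0.005],
    [-0.06,0,-0.005],
    [-0.06,0,0],
    [-0.055,0,0],
    [-0.055,0,0],
    [-0.055,0,0],
    [-0.05,0,0],
    [-0.04,0,0],
    [0,0,0],
    [0,0,0]
  ],
  "twist": [
    [0,0.01,0],
    [0,0.01,0],
    [0,0.012,0],
    [0,0.012,0],
    [0,0.012,0],
    [0,0.01,0],
    [0,0.01,0],
    [0,0.008,0],
    [0,0.008,0],
    [0,0.008,0],
    [0,0.004,0],
    [0,0,0],
    [0,0,0]
  ],
  "jaw": [135,135,135,135,135,135,135,135,135,135,135,135,135]
}}

```text
clock: 27.1
tcp_pos: [0.5075, -0.23, 0.3763]
orientation: [-2.93, -0.369, -0.876]
contact_force: [-0.3, -1.0, -0.7]
grip_width: 0.0403
```

Run:
```python
from h import *; from bench import r
o=r.get_obs(); rep(o); fing(o); w=o["grip_width"]
snap(23,(290,20,180,180)); lidang(23); lidang(23,"scene")
chain(o,[(.7,34,.02,5),(.5,34,.018,6),(.3,34,.016,6)])
```

```text
t 27.1 tcp [ 0.5075 -0.23    0.3763] case [-0.0987 -0.0216  0.3763] tip [-0.004  -0.023   0.2315] tilt deg 33.2 vside -0.008102009973539293 xaz 14.6 
q [ 0.54   0.251 -0.158  2.027 -0.673  0.475  1.192] F [-0.33 -0.95 -0.69] w 0.0403
low tip [-0.0242  0.2257] up tip [0.0095 0.2477] th(edge on low face) 0.865 hook depth 0.0197 th tip 0.846
top lid ang med 0.924 n 1557 [0.895 0.97 ]
scene lid ang med -0.013 n 128 [-0.067  0.02 ]
dp [[-0.045, -0.003, 0.009], [-0.044, -0.003, 0.009], [-0.045, -0.003, 0.008], [-0.044, -0.003, 0.008], [-0.045, -0.003, 0.009], [-0.04, 0.0, 0.013], [-0.04, 0.0, 0.013], [-0.04, 0.0, 0.013], [-0.039, 0.0, 0.013], [-0.04, 0.0, 0.013], [-0.039, 0.0, 0.012], [-0.036, 0.0, 0.021], [-0.036, 0.0, 0.02], [-0.036, 0.0, 0.021], [-0.036, 0.0, 0.02], [-0.036, 0.0, 0.021], [-0.035, 0.0, 0.02]] 
tw [[0.001, 0.001, 0.001], [0.001, 0.001, 0.0], [0.001, 0.002, 0.001], [0.0, 0.001, 0.0], [0.001, 0.002, 0.001], [-0.0, -0.0, -0.0], [-0.0, -0.0, -0.0], [-0.0, -0.0, -0.0], [-0.0, -0.0, -0.0], [-0.0, -0.0, -0.0], [-0.0, -0.0, -0.0], [-0.0, -0.0, -0.0], [-0.0, -0.0, -0.0], [-0.0, -0.0, -0.0], [-0.0, -0.0, -0.0], [-0.0, -0.0, -0.0], [-0.0, -0.0, -0.0]] 
n 17 max mm 5.518695498032121
```

View pics/b23.png

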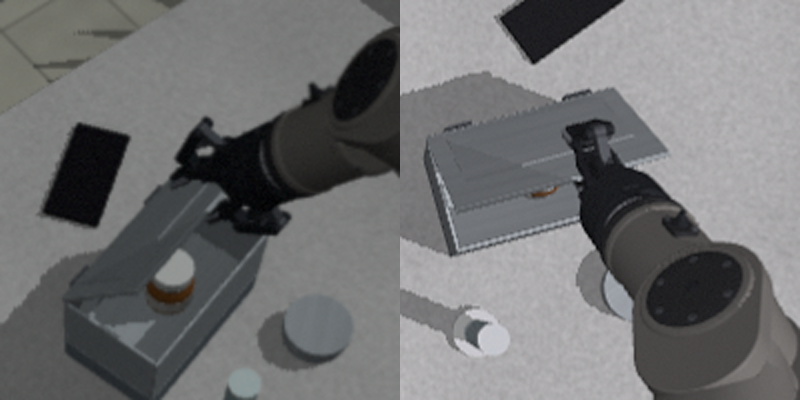

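>>> {"api": "apply_moves", "payload": {
  "dp": [
    [-0.045,-0.003,0.009],
    [-0.045,-0.003,0.009],
    [-0.045,-0.003,0.009],
    [-0.045,-0.003,0.009],
    [-0.045,0,0.009],
    [-0.04,0,0.013],
    [-0.04,0,0.013],
    [-0.04,0,0.013],
    [-0.04,0,0.013],
    [-0.04,0,0.013],
    [-0.04,0,0.012],
    [-0.036,0,0.02],
    [-0.036,0,0.02],
    [-0.036,0,0.02],
    [-0.036,0,0.02]
  ],
  "twist": [
    [0.001,0.001,0],
    [0.001,0.001,0],
    [0.001,0.001,0],
    [0,0.001,0],
    [0,0.001,0],
    [0,0,0],
    [0,0,0],
    [0,0,0],
    [0,0,0],
    [0,0,0],
    [0,0,0],
    [0,0,0],
    [0,0,0],
    [0,0,0],
    [0,0,0]
  ],
  "jaw": [135,135,135,135,135,135,135,135,135,135,135,135,135,135,135]
}}

```text
clock: 28.7
tcp_pos: [0.4583, -0.2413, 0.3106]
orientation: [-2.918, -0.373, -0.89]
contact_force: [-0.7, -0.1, -1.2]
grip_width: 0.0401
```

Run:
```python
from h import *; from bench import r
o=r.get_obs(); rep(o); fing(o); w=o["grip_width"]
snap(24,(290,20,180,180)); lidang(24); lidang(24,"scene")
chain(o,[(.3,34,.015,4),(.15,34,.013,6),(.05,34,.012,5)])
```

```text
t 28.7 tcp [ 0.4583 -0.2413  0.3106] case [-0.1492 -0.0205  0.3106] tip [-0.0528 -0.0208  0.167 ] tilt deg 33.9 vside -0.0016376014156587917 xaz 14.7 
q [ 0.727  0.309 -0.294  2.152 -0.912  0.363  1.532] F [-0.66 -0.1  -1.18] w 0.0401
low tip [-0.0728  0.1609] up tip [-0.0395  0.1833] th(edge on low face) 0.32 hook depth 0.015 th tip 0.255
top lid ang med 0.393 n 2158 [0.367 0.443]
scene lid ang med 0.387 n 869 [0.362 0.428]
dp [[-0.006, -0.001, 0.004], [-0.005, -0.001, 0.004], [-0.006, -0.001, 0.004], [-0.005, -0.001, 0.003], [-0.023, -0.0, 0.019], [-0.024, -0.0, 0.019], [-0.023, -0.0, 0.019], [-0.024, -0.0, 0.019], [-0.023, -0.0, 0.019], [-0.024, -0.0, 0.02], [-0.016, -0.0, 0.018], [-0.016, -0.0, 0.018], [-0.017, -0.0, 0.018], [-0.016, -0.0, 0.018], [-0.017, -0.0, 0.018]] 
tw [[0.0, 0.0, 0.001], [0.0, 0.0, 0.001], [0.0, 0.0, 0.001], [0.001, 0.001, 0.001], [-0.0, -0.0, -0.0], [-0.0, -0.0, -0.0], [-0.0, -0.0, -0.0], [-0.0, -0.0, -0.0], [-0.0, -0.0, -0.0], [-0.0, -0.0, -0.0], [-0.0, -0.0, -0.0], [-0.0, -0.0, -0.0], [-0.0, -0.0, -0.0], [-0.0, -0.0, -0.0], [-0.0, -0.0, -0.0]] 
n 15 max mm 3.748919844435194
```

View pics/b24.png

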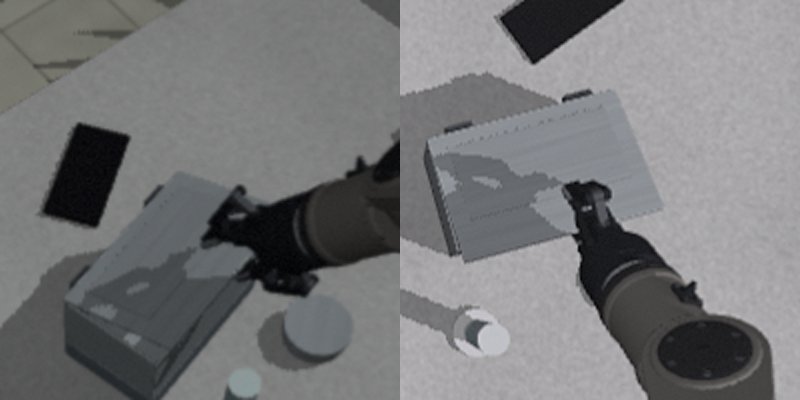

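>>> {"api": "apply_moves", "payload": {
  "dp": [
    [0,0,0],
    [0,0,0],
    [0,0,0]
  ],
  "twist": [
    [0,0,0],
    [0,0,0],
    [0,0,0]
  ],
  "jaw": [120,105,95]
}}

```text
clock: 29.1
tcp_pos: [0.4579, -0.2415, 0.3102]
orientation: [-2.918, -0.371, -0.888]
contact_force: [-1.1, 0.3, -1.3]
grip_width: 0.0535
```

Run:
```python
from h import *; from bench import r
o=r.get_obs(); rep(o); fing(o)
chain(o,[(.15,34,.016,5),(.03,34,.015,5)])
```

```text
t 29.1 tcp [ 0.4579 -0.2415  0.3102] case [-0.1496 -0.0206  0.3102] tip [-0.0533 -0.0208  0.1665] tilt deg 33.8 vside -0.0011872404755895562 xaz 14.6 
q [ 0.727  0.309 -0.293  2.152 -0.911  0.363  1.531] F [-1.08  0.31 -1.29] w 0.0535
low tip [-0.0801  0.1584] up tip [-0.0356  0.1882] th(edge on low face) 0.26 hook depth 0.0072 th tip 0.226
dp [[-0.02, -0.001, 0.034], [-0.02, -0.001, 0.034], [-0.021, -0.001, 0.034], [-0.02, -0.001, 0.035], [-0.021, -0.002, 0.034], [-0.019, 0.0, 0.022], [-0.019, 0.0, 0.022], [-0.02, 0.0, 0.022], [-0.019, 0.0, 0.023], [-0.02, 0.0, 0.022]] 
tw [[0.0, 0.0, 0.001], [0.0, 0.0, 0.001], [0.0, 0.0, 0.0], [0.0, 0.001, 0.001], [0.001, 0.0, 0.0], [-0.0, 0.0, 0.0], [-0.0, 0.0, 0.0], [-0.0, 0.0, 0.0], [-0.0, 0.0, 0.0], [-0.0, 0.0, 0.0]] 
n 10 max mm 4.838842836877429
```

>>> {"api": "apply_moves", "payload": {
  "dp": [
    [0,0,0.04],
    [-0.01,0,0.045],
    [-0.022,0,0.034],
    [-0.022,0,0.034],
    [-0.022,0,0.034],
    [-0.022,0,0.03],
    [-0.02,0,0.022],
    [-0.02,0,0.022],
    [-0.02,0,0.022]
  ],
  "twist": [
    [0,0,0],
    [0,0,0],
    [0,0,0],
    [0,0,0],
    [0,0,0],
    [0,0,0],
    [0,0,0],
    [0,0,0],
    [0,0,0]
  ],
  "jaw": [95,95,95,95,95,95,95,95,95]
}}

```text
clock: 30.0
tcp_pos: [0.4583, -0.242, 0.2671]
orientation: [-2.922, -0.367, -0.882]
contact_force: [-1.9, -0.7, -1.2]
grip_width: 0.0535
```

Run:
```python
from h import *; from bench import r
o=r.get_obs(); rep(o); fing(o); snap(25,(290,20,180,180)); lidang(25); lidang(25,"scene")
chain(o,[(.0,34,.015,5,0)])
```

```text
t 30.0 tcp [ 0.4583 -0.242   0.2671] case [-0.1494 -0.0212  0.2671] tip [-0.0538 -0.0218  0.123 ] tilt deg 33.6 vside -0.003072470576486145 xaz 14.4 
q [ 0.802  0.399 -0.389  2.172 -1.014  0.265  1.672] F [-1.88 -0.75 -1.23] w 0.0535
low tip [-0.0806  0.115 ] up tip [-0.036   0.1446] th(edge on low face) 0.02 hook depth 0.0155 th tip -0.069
top lid ang med 0.114 n 2171 [0.084 0.17 ]
scene lid ang med 0.111 n 1152 [0.08 0.16]
dp [[-0.004, -0.002, 0.003], [-0.004, -0.002, 0.003], [-0.005, -0.002, 0.003], [-0.004, -0.002, 0.003], [-0.005, -0.002, 0.003]] 
tw [[0.0, 0.001, 0.0], [0.0, 0.001, 0.0], [0.0, 0.001, 0.001], [0.001, 0.0, 0.0], [0.0, 0.001, 0.001]] 
n 5 max mm 0.7397296803562772
```

View pics/b25.png

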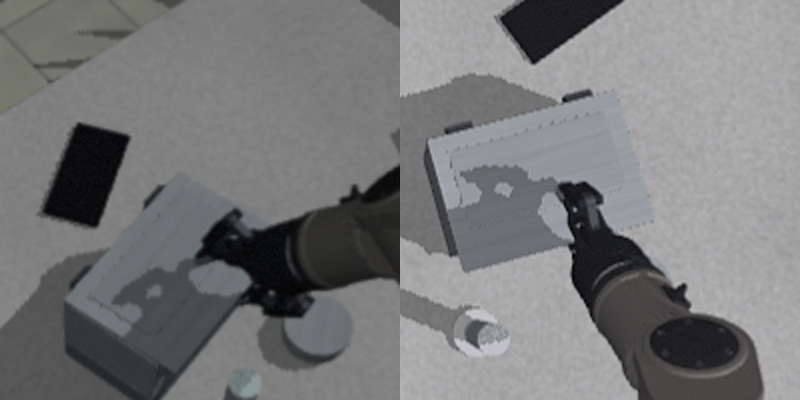

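>>> {"api": "apply_moves", "payload": {
  "dp": [
    [-0.025,0,-0.015],
    [-0.025,0,-0.015],
    [-0.025,0,-0.015],
    [-0.03,0,-0.02],
    [-0.04,0,-0.03],
    [-0.04,0,-0.04],
    [-0.03,0,-0.05]
  ],
  "twist": [
    [0,0,0],
    [0,0,0],
    [0,0,0],
    [0,0,0],
    [0,0,0],
    [0,0,0],
    [0,0,0]
  ],
  "jaw": [95,95,95,95,95,95,95]
}}

```text
clock: 30.8
tcp_pos: [0.4251, -0.2507, 0.2732]
orientation: [-2.921, -0.37, -0.888]
contact_force: [-0.4, -0.4, -0.1]
grip_width: 0.0534
```

Run:
```python
from h import *; from bench import r
o=r.get_obs(); rep(o); fing(o); snap(26,(290,20,180,180)); lidang(26); lidang(26,"scene"); lidang(0); lidang(0,"scene")
```

```text
t 30.8 tcp [ 0.4251 -0.2507  0.2732] case [-0.1838 -0.0216  0.2732] tip [-0.0876 -0.0222  0.1294] tilt deg 33.8 vside -0.0039175708824588235 xaz 14.6 
q [ 0.887  0.363 -0.418  2.215 -1.037  0.293  1.739] F [-0.42 -0.43 -0.08] w 0.0534
low tip [-0.1143  0.1214] up tip [-0.0699  0.1511] th(edge on low face) -0.1 hook depth -0.0243 th tip -0.02
top lid ang med 0.07 n 2148 [0.04  0.126]
scene lid ang med 0.065 n 1265 [0.034 0.116]
top lid ang med 0.07 n 2148 [0.04  0.126]
scene lid ang med 0.06 n 1593 [0.028 0.112]
```

View pics/b26.png

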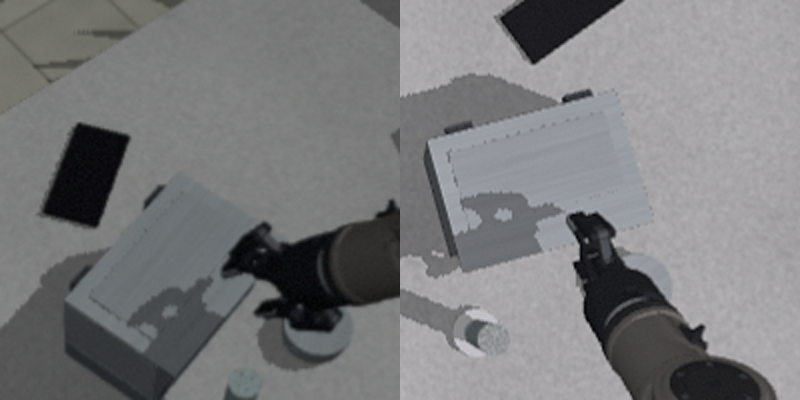

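>>> {"api": "apply_moves", "payload": {
  "dp": [
    [0,0,-0.1],
    [0.05,0,-0.15],
    [0.1,0,-0.2],
    [0.12,0,-0.2],
    [0.12,0,-0.2],
    [0.1,0,-0.2]
  ],
  "twist": [
    [0,0,0],
    [0,0,0],
    [0,-0.03,0],
    [0,-0.04,0],
    [0,-0.04,0],
    [0,-0.04,0]
  ],
  "jaw": [95,95,95,95,95,95]
}}

```text
clock: 31.5
tcp_pos: [0.4097, -0.2541, 0.4123]
orientation: [-3.063, -0.369, -0.409]
contact_force: [0.6, 0.7, -0.3]
grip_width: 0.0535
```

Run:
```python
from h import *; from bench import r
o=r.get_obs(); rep(o); snap(27,(200,60,280,240),(180,80,320,220)); lidang(27); lidang(27,"scene")
for n in ("top","scene"):
  for k in (0,27):
    f=dict(np.load(f"/tmp/{n}{k}.npz")); P=cloud(f).reshape(-1,3)
    for nm,c,rad,lo,hi in (("A",(.608,.104),.05,.13,.15),("B",(.618,.208),.05,.13,.15),("cyl",(.411,-.124),.05,.17,.21),("dish",(.461,-.321),.07,.022,.032)):
        m=(np.hypot(P[:,0]-c[0],P[:,1]-c[1])<rad)&(P[:,2]>lo)&(P[:,2]<hi); print(n,k,nm,m.sum(),np.median(P[m],0).round(4) if m.sum() else "")
```

```text
t 31.5 tcp [ 0.4097 -0.2541  0.4123] case [-0.1995 -0.0211  0.4123] tip [-0.1542 -0.0218  0.2454] tilt deg 15.2 vside -0.004057597946477003 xaz 13.8 
q [ 0.514  0.111 -0.036  2.055 -0.238  0.787  0.87 ] F [ 0.62  0.67 -0.29] w 0.0535
top lid ang med 0.07 n 2143 [0.041 0.124]
scene lid ang med 0.059 n 1540 [0.029 0.112]
top 0 A 107 [0.6101 0.1044 0.1438]
top 0 B 108 [0.6198 0.2084 0.1435]
top 0 cyl 220 [ 0.4126 -0.1235  0.2006]
top 0 dish 908 [ 0.4628 -0.3206  0.0283]
top 27 A 105 [0.6101 0.1042 0.1443]
top 27 B 109 [0.6195 0.2081 0.1435]
top 27 cyl 221 [ 0.4126 -0.1235  0.2005]
top 27 dish 229 [ 0.4612 -0.2967  0.0285]
scene 0 A 95 [0.605  0.1041 0.1422]
scene 0 B 101 [0.6163 0.2074 0.1428]
scene 0 cyl 230 [ 0.4076 -0.1219  0.1983]
scene 0 dish 665 [ 0.4593 -0.321   0.0273]
scene 27 A 95 [0.6057 0.1041 0.1421]
scene 27 B 101 [0.6169 0.2073 0.1423]
scene 27 cyl 233 [ 0.407  -0.1219  0.1984]
scene 27 dish 668 [ 0.4591 -0.3213  0.0272]
```

View pics/b27.png

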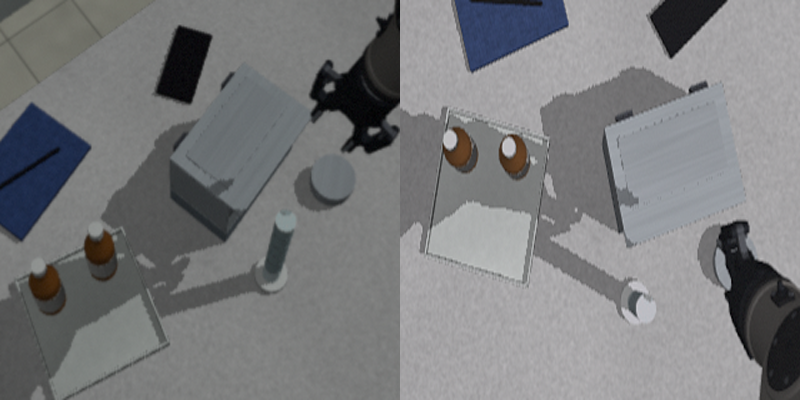

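Lid shut, every other object unmoved (the dish reading in the top view is just partly hidden by the gripper; the scene view agrees), and the robot is clear. Handing in.

```bash
python3 -c "
from bench import r
print(r.hand_in())"
```

```text
the job is handed in; nothing more can be done
None
```

The lid was opened onto its stop, the jar was placed in the case, and the lid was shut. I handed the job in at about 31.5 s of robot time. I don't have a verdict, because the hand-in gives none.

- **Opening:** I hooked the lid's lip with one finger and guided it up. After I let go it read a steady 1.79–1.82 rad in the depth data. The stop is at 1.85, so I take the small difference as measurement error.
- **Jar:** I gripped it at 35 N, lowered it slowly to the floor of the case and released it there. It then stood upright near the middle, with its top at about 104 mm; 105 mm was expected. The last small push onto the floor briefly read 23 N on the wrist. That came through the jar and eased before I released it.
- **Closing:** I guided the lid down between the fingers with no free fall. The last small drop followed the finger as it withdrew.

**Last checks:**
- **Lid:** it reads the same as it did shut at the start, to within 0.005 rad.
- **Bottles and cylinder:** both cameras put them within 1 mm of where they started.
- **Dish:** it is also within 1 mm in the scene view. The top view disagreed because the gripper hid part of the dish.
- **Jar:** I could not check it after the lid shut. It was last seen standing when the lid was nearly halfway down (about 0.87 rad).

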